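Load the boat's battery box

ROBOT

A 6-joint arm with a two-finger parallel gripper is mounted at the origin on the work surface. World frame = base frame: x ahead of the robot, y to its left, z up, the work surface at z = 0. Lengths are in m, angles in rad, forces in N, time in s.
With the tool pointing down it reaches from about 0.375 to 0.9 m from the base axis. Payload 3.1 kg.
Tool frame: the origin (TCP) lies between the finger pads; the fingertips stand 11 mm ahead of it and the grasp point (between the pads) lies 8 mm behind it; z points along the fingers, y is the line along which they close (so a half turn about z gives the same grasp; the last joint's range is limited). The gripper opens to 87 mm and grips with 3 to 60 N. Pads are 19 mm wide; open, the fingers measure 117 mm over their backs; the gripper's body (75 mm by 190 mm) begins 51 mm behind the grasp point.
Start: joints at [1.038, 0.527, 1.433, -0, 1.181, -0.178], TCP at [0.217, 0.586, 0.234] pointing down, gripper open.
Joint ranges: [-3.08, 3.08], [-0.75, 2.2], [0.22, 2.44], [-1.43, 4.57], [0, 2.65], [-2.85, 2.85]. Speed limits (rad/s): [2.79, 2.79, 3.14, 3.14, 3.14, 3.14].

INTERFACE

Orientations are given as a unit quaternion [x, y, z, w].
In Python, from rig import robot gives the robot as it stands.
- The arm moves only by the tool move_arm, never from a script. Its argument "moves" is text: rows parted by semicolons, each of 7 numbers parted by spaces: the shift along the tool's x, y, z in units of 100 mm (1.0 is 100 mm), then the turn, a rotation vector about the tool's x, y, z in units of 90 degrees (1.0 is 90 degrees), then the opening, from 0 (shut) to 1 (fully open). A call has 1 to 12 rows; each row is the pose to reach, as a shift and turn from the pose commanded when the call began, along the tool's axes at that moment; what a row does not reach only later rows make up. A row lasts 1/10 s, in which the tool goes at most 50 mm and 8.59 degrees, less where a joint would pass 70% of its speed; a pose out of reach is approached as far as the arm can. A call with a number of a shift or a turn outside -1 to 1 is refused whole. A call with a gripper value outside its range is refused whole. The fingers move at their own pace and stop on an object; "squeeze" is the grip in N (left out, the last holds). Time passes only in rows, so rows that repeat a pose let the fingers close. It gives the time, the measured TCP pose, the force, the opening and the grip force at its end, in the units of the state.
- robot.get_obs(): the state, without advancing time (a new reading comes with each control period).
- robot.camera(name): name is "scene" or "side" or "wrist"; returns a dict with "image" (420x560x3 uint8, red, green, blue), "intrinsics" (3x3 intrinsics, pixels), "extrinsics" (4x4, takes a point from world to camera coordinates). Camera axes: x right, y up, looking along -z (the intrinsics and any distortion apply to the point x, -y, -z); pixel columns grow to the right and rows downward; lengths in m; the calibration is good to about 2 mm. A picture is of the moment at which its call begins. There is no depth.
- robot.hand_in(): hands the job in; it is judged then, once.
The state is a dict: "time": time; "q": joint angles; "joint_velocities": joint speeds; "joint_torque": joint torques, N m; "position": TCP position; "tool_rot": TCP orientation; "ft_force": force on the tool from outside, world axes, zero at the start; "moment": the same for the moment, N m; "grip_width": finger opening in m; "grip_force": force on a finger pad.
Only numpy, scipy, OpenCV 4.12 (cv2) and the standard library are available. Lean on these libraries where they do the work, as an engineer would, in place of code of your own. Each camera call takes 0.05 s, during which the arm holds its last target. There are 200 camera calls.

TASK

Pry the cover of the battery box open with the thin blade through the slot in its front, lay every battery pack on the cork pad flat on the floor of the box, push the cover fully shut and only then press the switch lever down until it clicks and stays. Leave the blade lying on its rubber mat, and leave the jar, the tape and the screwdriver where they are.

Things in the scene. Friction and masses are not known exactly. Their poses are not given: they have to be found in the camera images.
- box: White open-topped battery box, fixed, 104 mm (x) by 190 mm (y), rim 36 mm above the bench. Origin: centre of its underside, on the bench; x points away from its slotted front towards the hinge side, z up (its yaw varies). Walls 5 mm; inside 94 by 180 mm, inner floor 5 mm above the bench. Three packs lie easily in one row along y, about 60 mm apart, with their 43 mm length along the box's x, which leaves room for fingers before and behind them
- cover (a joint): Grey flat cover on the box, 6 mm thick, 106 by 190 mm, hinged along the box's +x rim, no handle, in rad: 0 shut, 1.75 open (stop 1.8), leaning back past upright. Its hinge has a spring that goes over centre: it pulls the cover shut below about 0.2 rad (1.5 to 2 N up at the front edge lifts it) and swings it open by itself above about 0.25 rad. To shut it, push its outer face over and down with up to 8 N; below 0.2 rad it snaps home
- pry_slot (a point): Middle of the pry slot in the box's front (-x) face, under the front edge of the shut cover: an opening 60 mm wide (y) and 8 mm high, 28 to 36 mm above the bench, leading straight into the box. Too low for fingers. Axes as the box's
- cover_hinge (a point): Hinge line of the cover at its middle: box x = +52 mm, 36 mm above the bench (level with the cover's underside); the cover turns about the box's y
- cover_edge (a point): Middle of the cover's free edge on its outer (upper) face, 104 mm from the hinge line; moves with the cover
- lever (a joint): Lever of the switch, in rad: 0 up, 0.6 fully down. A spring raises it below about 0.4; past 0.45 it goes over centre, is pulled to 0.6 and stays there. It takes about 6 N on the pad, plus a little for speed
- lever_pad (a point): Top of the black pad, 26 by 24 mm, at the free end of the switch lever, 62 mm from the lever's hinge; about 86 mm above the bench when up, 52 mm when down, moving in the switch's x-z plane and about 14 mm further from the hinge (towards -x) as it goes down. The switch, a black block on a 100 by 44 mm plywood base, stands beyond one end (+y or -y) of the box, yawed about as the box; a similar base with a fuse block and no lever stands beyond the other
- blade_grip (a point): Pry blade: wooden handle 80 mm long, 20 mm wide, 24 mm high, with a flat steel blade 20 mm wide and 2.5 mm thick at half the handle's height. This point is at the middle of the handle's width and height, 60 mm from its rear end and 20 mm from its front end, close to the centre of mass; x points along the blade to its tip, z is up. Lies flat at the start, tip away from the robot
- blade_tip (a point): Tip of the pry blade, at mid-thickness, 100 mm ahead of blade_grip; axes as blade_grip
- blade: The same pry blade, 60 g; origin at the underside of the handle, 12 mm below blade_grip
- mat_top (a point): Centre of the top of the blade's black rubber mat, 250 mm (x) by 130 mm (y), 3 mm thick, fixed to the bench on one side of the robot
- pack1_center (a point): Battery pack (2 or 3 are present): two yellow cells lying side by side, wrapped as one, 40 mm (x) by 43 mm (y, along the cells, metal ends) by 20 mm high, 60 to 130 g; this is its centre, z up. Starts on a cork pad 3 mm thick, on the other side from the rubber mat
- pack1: Pack 1; origin at the centre of its underside, 10 mm below its centre
- pack2_center (a point): Centre of battery pack 2, like pack 1
- pack2: Pack 2; origin at the centre of its underside, 10 mm below its centre
- pack3_center (a point): Centre of battery pack 3, like pack 1
- pack3: Pack 3; origin at the centre of its underside, 10 mm below its centre
- jar: Pale screw jar with a steel cap, 56 mm wide, 75 mm high; leave alone. Origin: centre of its underside
- tape: Roll of black tape lying flat, 90 mm wide, 22 mm high; leave alone. Origin: centre of its underside
- screwdriver: Screwdriver lying beyond the box; leave alone. Origin: its underside
Mind the look-alikes: they are no part of the job. Leave any purple or turquoise look-alike of the part that bears lever alone. Leave any pink look-alike of the pack1 alone.

How it is judged:
By the outcome, as a careful person would: the job done as asked, in the order asked, and still so for the second after the job is handed in, with the robot touching nothing.
Of pack1, pack2, pack3 only 2 to 3 are there at a start; the rules pass over those that are not, and their reading is None.
At some moment in a run one of pack1, pack2, pack3, blade may be knocked a few centimetres aside while the robot is not near it.
Once in a run the grip may slacken for a moment while it holds something.
It also fails if it takes over 208 s, if anything falls off the work surface, if the arm or the gripper's body presses on something with over 40 N, if the wrist force passes 120 N, or if a joint passes its speed limit or range.

## Working session

There is one attempt and no reset: what is moved stays moved. The work goes in short steps, Python scripts to look and compute and a tool call to move; the robot and the scene stay as the last step left them, time stands still between calls to the robot, and variables do not carry over. Pictures are saved under pics/ and viewed, at most 14 in all, crops included, and the job is handed in when it is done.

Besides the shell and the picture viewer there is one more tool, called after "Call:" as name(argument=value, ...) on one line, values as JSON. move_arm: Moves the arm, as the interface text tells. Shifts and turns lie within -1 to 1; 1 stands for 100 mm of shift or 90 degrees of turn. Its arguments: {"type":"object","properties":{"moves":{"type":"string"},"squeeze":{"type":"number"}},"required":["moves"]}

```bash
mkdir -p pics; ls; cat > h.py <<'E'
import numpy as np, cv2
from rig import robot
from scipy.spatial.transform import Rotation as R
def shot(n,f=None):
    c=robot.camera(n)
    if f: cv2.imwrite('pics/'+f,c['image'][:,:,::-1])
    return c
def ray(c,u,v):
    K=c['intrinsics'];E=c['extrinsics']
    d=np.linalg.inv(K)@np.array([u,v,1.]); d=np.array([d[0],-d[1],-d[2]])
    Rm=E[:3,:3]; return -Rm.T@E[:3,3], Rm.T@d
def onz(c,u,v,z):
    o,d=ray(c,u,v); return o+d*(z-o[2])/d[2]
def proj(c,p):
    q=c['extrinsics'][:3,:3]@np.array(p)+c['extrinsics'][:3,3]
    k=c['intrinsics']@np.array([q[0],-q[1],-q[2]]); return k[:2]/k[2]
def st():
    o=robot.get_obs(); print('t',round(o['time'],2),'p',np.round(o['position'],4),'q',np.round(o['q'],3),'F',np.round(o['ft_force'],1),'w',round(o['grip_width'],4),'gf',round(o['grip_force'],1))
    print('R',np.round(R.from_quat(o['tool_rot']).as_matrix(),3).tolist())
    return o
E
python3 - <<'E'
from h import *
st()
a=shot('scene','s0.png');b=shot('side','d0.png')
for c in(a,b):print(c['intrinsics'].round(1).tolist(),c['extrinsics'].round(3).tolist())
print([k for k in a])
E
```

```text
pics
t 0.0 p [0.2167 0.5854 0.2326] q [ 1.037  0.528  1.434 -0.     1.181 -0.179] F [ 0.7  0.3 -0.6] w 0.0871 gf 0.0
R [[-0.938, 0.347, -0.001], [0.347, 0.938, -0.002], [0.0, -0.002, -1.0]]
[[502.0, 0.0, 271.6], [0.0, 502.0, 210.3], [0.0, 0.0, 1.0]] [[-0.102, 0.995, -0.0, -0.004], [-0.763, -0.078, 0.642, 0.389], [0.639, 0.066, 0.767, -1.546], [0.0, 0.0, 0.0, 1.0]]
[[446.1, 0.0, 274.3], [0.0, 446.1, 207.8], [0.0, 0.0, 1.0]] [[0.812, -0.583, 0.018, -0.417], [0.301, 0.445, 0.844, -0.27], [-0.5, -0.68, 0.536, -0.872], [0.0, 0.0, 0.0, 1.0]]
['image', 'intrinsics', 'extrinsics']
```

View pics/s0.png

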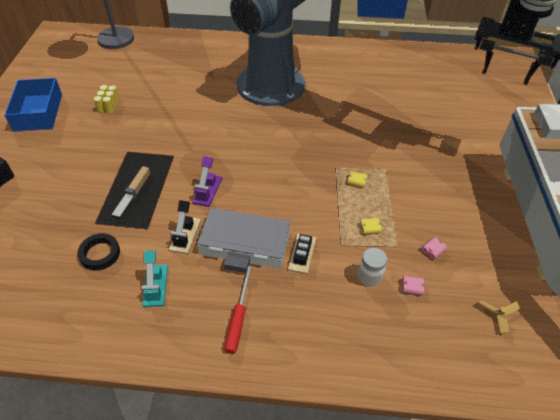

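View pics/d0.png

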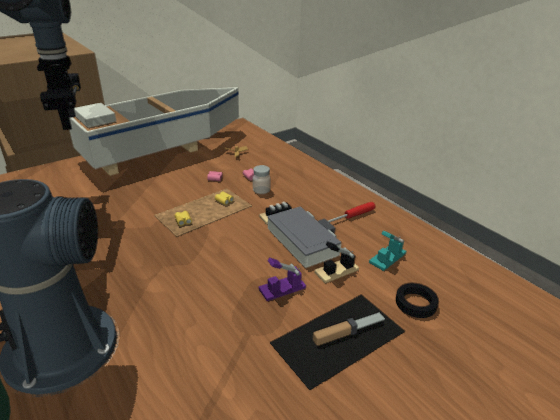

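Scene view: the blade lies on the mat at about (130,190). The box cover spans (200–290, 212–262), with the real black switch at (183,230) to its left (-y). Two yellow packs sit on the cork at (357,180) and (371,227). The purple, teal and pink things are decoys.

```bash
python3 - <<'E'
from h import *
c=shot('scene');im=c['image'];b=cv2.resize(im[145:285,95:295],(800,560),interpolation=cv2.INTER_CUBIC)
cv2.imwrite('pics/z0.png',b[:,:,::-1])
hsv=cv2.cvtColor(im,cv2.COLOR_RGB2HSV)
def blobs(m,name,z,box):
    u0,u1,v0,v1=box; k=np.zeros_like(m);k[v0:v1,u0:u1]=m[v0:v1,u0:u1]
    for q in cv2.findContours(k,cv2.RETR_EXTERNAL,cv2.CHAIN_APPROX_NONE)[0]:
        if cv2.contourArea(q)<40: continue
        P=np.array([onz(c,u,v,z)[:2] for u,v in q[:,0]]).astype(np.float32)
        r=cv2.minAreaRect(P*1000);print(name,cv2.contourArea(q),np.round(cv2.boundingRect(q)),'c',np.round(r[0]),np.round(r[1]),round(r[2],1))
blobs(cv2.inRange(hsv,(22,120,120),(35,255,255)),'yel',.018,(330,400,160,250))
blobs(cv2.inRange(hsv,(5,90,110),(20,255,255)),'handle',.02,(120,158,160,195))
blobs(cv2.inRange(hsv,(0,0,0),(180,255,60)),'mat',.003,(95,178,145,230))
blobs(cv2.inRange(hsv,(95,5,60),(130,90,255)),'cover',.042,(190,300,205,275))
E
```

```text
yel 250.5 [360 218  22  16] c [540. 293.] [45. 45.] 12.9
yel 188.5 [348 171  20  16] c [392. 260.] [44. 44.] 75.9
handle 205.5 [129 166  20  26] c [ 449. -284.] [28. 84.] 80.0
mat 3489.5 [ 96 153  77  76] c [ 467. -291.] [126. 246.] 88.7
cover 260.5 [225 252  25  17] c [685.  -0.] [50. 34.] 84.1
cover 2917.5 [198 209  91  50] c [610.   5.] [188. 104.] 83.9
```

View pics/z0.png

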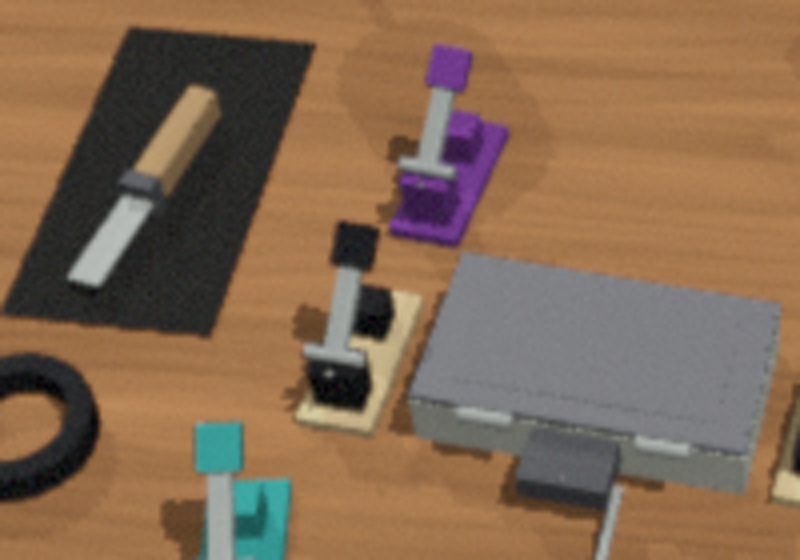

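```bash
cat >> h.py <<'E'
def go(tgt,yawy=None,zt=None):
    """print the shift (tool axes, 100mm) and turn needed; yawy = wanted yaw (deg) of tool y, tool straight down"""
    o=robot.get_obs();Rm=R.from_quat(o['tool_rot'])
    s=Rm.inv().apply(np.array(tgt)-o['position'])*10
    t=''
    if yawy is not None:
        a=np.radians(yawy);y=np.array([np.cos(a),np.sin(a),0]);z=np.array([0,0,-1.]);x=np.cross(y,z)
        t=(Rm.inv()*R.from_matrix(np.c_[x,y,z])).as_rotvec()/(np.pi/2)
    print('shift',np.round(s,3),'turn',np.round(t,3) if yawy is not None else '')
E
python3 - <<'E'
from h import *
c=shot('scene')
print('tip',onz(c,116,215,.015).round(3),'rear top',onz(c,145.7,168,.027).round(3))
print('pad',onz(c,183.75,206,.086).round(3),'purple',onz(c,207,162,.086).round(3))
print('base corners',[onz(c,95+u/4,145+v/4,.01).round(3)[:2] for u,v in((298,418),(372,432),(422,295))])
print('jar cap',onz(c,374,257,.075).round(3))
o=robot.get_obs(); p0=o['position']; go([.46,-.28,.15],80)
go([.30,.50,.20],80)
E
```

```text
tip [ 0.569 -0.309  0.015] rear top [ 0.42  -0.274  0.027]
pad [ 0.583 -0.132  0.086] purple [ 0.441 -0.106  0.086]
base corners [array([ 0.651, -0.161]), array([ 0.656, -0.117]), array([ 0.556, -0.108])]
jar cap [0.671 0.287 0.075]
shift [-5.287 -7.273  0.838] turn [-0.001 -0.    -0.115]
shift [-1.077 -0.515  0.33 ] turn [-0.001 -0.    -0.115]
```

Call:
move_arm(moves="-0.33 -0.17 0.1 0 0 -0.04 1; -0.67 -0.33 0.2 0 0 -0.08 1; -1 -0.5 0.3 0 0 -0.115 1; -1 -0.5 0.3 0 0 -0.115 1")

```text
time: 0.6
position: [0.2954, 0.5007, 0.2019]
tool_rot: [0.089, 0.996, -0.002, -0.001]
ft_force: [-0.6, 0.3, 0.3]
grip_width: 0.0866
grip_force: 0.0
```

Call:
move_arm(moves="-0.3 -0.33 0 0 0 0 1; -0.6 -0.67 0 0 0 0 1; -1 -1 0 0 0 0 1")

```text
time: 0.9
position: [0.3726, 0.3894, 0.2036]
tool_rot: [0.086, 0.996, -0.0, -0.001]
ft_force: [1.1, 0.3, 0.1]
grip_width: 0.0873
grip_force: 0.0
```

Call:
move_arm(moves="-0.3 -0.33 0 0 0 0 1; -0.6 -0.67 0 0 0 0 1; -1 -1 0 0 0 0 1")

```text
time: 1.2
position: [0.453, 0.2748, 0.2037]
tool_rot: [0.087, 0.996, 0.0, -0.001]
ft_force: [1.0, 0.4, 0.1]
grip_width: 0.0866
grip_force: 0.0
```

Call:
move_arm(moves="0 -0.33 0 0 0 0 1; 0 -0.67 0 0 0 0 1; 0 -1 0 0 0 0 1")

```text
time: 1.5
position: [0.4361, 0.1763, 0.2036]
tool_rot: [0.087, 0.996, 0.0, 0.0]
ft_force: [0.0, -0.0, 0.0]
grip_width: 0.0871
grip_force: 0.0
```

Call:
move_arm(moves="0 -0.33 0 0 0 0 1; 0 -0.67 0 0 0 0 1; 0 -1 0 0 0 0 1")

```text
time: 1.8
position: [0.4188, 0.078, 0.2039]
tool_rot: [0.087, 0.996, 0.0, 0.0]
ft_force: [0.4, -0.6, 0.3]
grip_width: 0.0872
grip_force: 0.0
```

Call:
move_arm(moves="0 -0.33 0 0 0 0 1; 0 -0.67 0 0 0 0 1; 0 -1 0 0 0 0 1")

```text
time: 2.1
position: [0.4016, -0.0207, 0.2039]
tool_rot: [0.087, 0.996, 0.0, 0.001]
ft_force: [0.7, 0.4, -0.3]
grip_width: 0.0872
grip_force: 0.0
```

Call:
move_arm(moves="0 -0.33 0 0 0 0 1; 0 -0.67 0 0 0 0 1; 0 -1 0 0 0 0 1; 0 -1 0 0 0 0 1")

```text
time: 2.5
position: [0.3853, -0.1217, 0.2041]
tool_rot: [0.089, 0.996, -0.001, 0.001]
ft_force: [-0.2, 0.2, 0.4]
grip_width: 0.0872
grip_force: 0.0
```

```bash
python3 - <<'E'
from h import *
st(); go([.46,-.28,.15],79)
c=shot('wrist','w0.png')
print(proj(c,[.469,-.288,.027]),proj(c,[.569,-.309,.015]))
E
```

```text
t 2.5 p [ 0.3853 -0.1217  0.2041] q [-5.840e-01  2.810e-01  1.994e+00 -1.000e-03  8.630e-01 -1.975e+00] F [-0.2  0.2  0.4] w 0.0872 gf 0.0
R [[-0.984, 0.178, 0.003], [0.178, 0.984, -0.002], [-0.003, -0.002, -1.0]]
shift [-1.015 -1.423  0.546] turn [-0.001  0.002  0.008]
[139.6528358  297.31060101] [151.56499783 368.53727683]
```

Call:
move_arm(moves="-0.3 -0.33 0 0 0 0 1; -0.6 -0.67 0 0 0 0 1; -1 -1 0 0 0 0 1")

```text
time: 2.85
position: [0.4645, -0.2318, 0.2036]
tool_rot: [0.087, 0.996, 0.001, -0.001]
ft_force: [0.5, 0.4, 0.0]
grip_width: 0.0872
grip_force: 0.0
```

Call:
move_arm(moves="0 -0.2 0.25 0 0 0 1; 0 -0.42 0.5 0 0 0 1; 0 -0.42 0.5 0 0 0 1")

```text
time: 3.15
position: [0.456, -0.2735, 0.1507]
tool_rot: [0.088, 0.996, 0.002, -0.002]
ft_force: [0.3, 0.1, -0.8]
grip_width: 0.087
grip_force: 0.0
```

```bash
python3 - <<'E'
from h import *
st()
c=shot('wrist','w1.png');im=c['image'];hsv=cv2.cvtColor(im,cv2.COLOR_RGB2HSV)
print(proj(c,[.469,-.288,.027]),proj(c,[.569,-.309,.015]))
m=cv2.inRange(hsv,(5,90,110),(20,255,255))
for q in cv2.findContours(m,cv2.RETR_EXTERNAL,cv2.CHAIN_APPROX_NONE)[0]:
    if cv2.contourArea(q)<800: continue
    P=np.array([onz(c,u,v,.027)[:2] for u,v in q[:,0]]).astype(np.float32)
    r=cv2.minAreaRect(P*1000);print(cv2.boundingRect(q),r)
E
```

```text
t 3.15 p [ 0.456  -0.2735  0.1507] q [-0.751  0.523  1.742  0.     0.882 -2.146] F [ 0.3  0.1 -0.8] w 0.087 gf 0.0
R [[-0.985, 0.175, -0.004], [0.175, 0.985, 0.004], [0.005, 0.003, -1.0]]
[264.78355171 229.13972605] [263.27210833 326.67007603]
(140, 335, 420, 52) ((612.6691284179688, -232.20680236816406), (404.3929748535156, 57.388511657714844), 79.73218536376953)
(451, 290, 33, 61) ((587.9354248046875, -123.24601745605469), (66.63058471679688, 26.313133239746094), 3.949953079223633)
(250, 156, 27, 97) ((448.991455078125, -286.1767883300781), (19.704986572265625, 80.88021850585938), 77.65858459472656)
(0, 0, 560, 305) ((423.25689697265625, -268.53985595703125), (478.591796875, 238.30674743652344), 79.92060852050781)
```

View pics/w1.png

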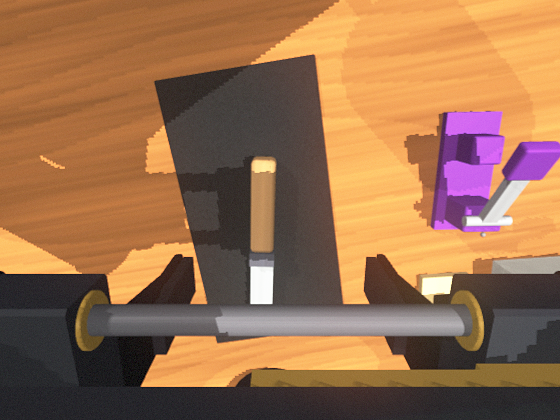

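Wrist view: the handle spans (250–277, 156–253) on the mat with the blade pointing down. Its centre is (0.449,-0.286) and its yaw about -12°.

```bash
python3 - <<'E'
from h import *
go([.4685,-.2905,.016],77.7)
E
```

```text
shift [-0.155 -0.16   1.36 ] turn [ 0.002 -0.002  0.025]
```

Call:
move_arm(moves="-0.08 -0.08 0.3 0 0 0.025 1; -0.155 -0.16 0.65 0 0 0.025 1; -0.155 -0.16 0.9 0 0 0.025 1; -0.155 -0.16 0.9 0 0 0.025 1")

```text
time: 3.6
position: [0.4684, -0.2893, 0.0619]
tool_rot: [0.106, 0.994, 0.002, -0.002]
ft_force: [-0.8, -0.0, -0.0]
grip_width: 0.0869
grip_force: 0.0
```

Call:
move_arm(moves="0 0 0.15 0 0 0 1; 0 0 0.3 0 0 0 1; 0 0 0.45 0 0 0 1; 0 0 0.45 0 0 0 1; 0 0 0.45 0 0 0 0.1; 0 0 0.45 0 0 0 0.1; 0 0 0.45 0 0 0 0; 0 0 0.45 0 0 0 0; 0 0 0.45 0 0 0 0; 0 0 0.45 0 0 0 0; 0 0 0.45 0 0 0 0", squeeze=50)

```text
time: 4.7
position: [0.4692, -0.2926, 0.0185]
tool_rot: [0.107, 0.994, 0.0, -0.0]
ft_force: [-0.4, -0.3, 0.5]
grip_width: 0.0389
grip_force: 0.0
```

```bash
python3 - <<'E'
from h import *
st()
E
```

```text
t 4.7 p [ 0.4692 -0.2926  0.0185] q [-0.76   0.765  1.757  0.     0.619 -2.117] F [-0.4 -0.3  0.5] w 0.0389 gf 0.0
R [[-0.977, 0.212, -0.0], [0.212, 0.977, 0.0], [0.0, 0.0, -1.0]]
```

Call:
move_arm(moves="0 0.01 0.03 0 0 0 0.35; 0 0.01 0.03 0 0 0 0.35; 0 0.01 0.03 0 0 0 0; 0 0.01 0.03 0 0 0 0; 0 0.01 0.03 0 0 0 0; 0 0.01 0.03 0 0 0 0; 0 0.01 0.03 0 0 0 0; 0 0.01 0.03 0 0 0 0; 0 0.01 0.03 0 0 0 0; 0 0.01 0.03 0 0 0 0; 0 0.01 0.03 0 0 0 0")

```text
time: 5.8
position: [0.4695, -0.2916, 0.0156]
tool_rot: [0.107, 0.994, -0.0, 0.0]
ft_force: [0.2, -1.0, -1.2]
grip_width: 0.0195
grip_force: 50.0
```

Call:
move_arm(moves="0 0 -0.1 0 0 0 0; 0 0 -0.3 0 0 0 0; 0 0 -0.6 0 0 0 0; 0 0 -0.9 0 0 0 0; 0 0 -0.9 0 0 0 0")

```text
time: 6.3
position: [0.4717, -0.2935, 0.1099]
tool_rot: [0.106, 0.994, -0.003, 0.004]
ft_force: [-0.2, -1.3, 0.2]
grip_width: 0.0197
grip_force: 50.0
```

```bash
python3 - <<'E'
from h import *
st(); c=shot('wrist','w2.png')
yb=np.radians(-6.1);bx=np.array([np.cos(yb),np.sin(yb),0]);by=np.array([-np.sin(yb),np.cos(yb),0]);B=np.array([.610,.005,0])
# tip outside slot by 15mm
g=B-bx*(.052+.1+.015)+by*.008
for z in (.11,.0):
    go([g[0],g[1],z],90-6.1)
E
```

```text
t 6.3 p [ 0.4717 -0.2935  0.1099] q [-0.758  0.608  1.722  0.     0.803 -2.115] F [-0.2 -1.3  0.2] w 0.0197 gf 50.0
R [[-0.977, 0.212, 0.007], [0.212, 0.977, -0.006], [-0.008, -0.005, -1.0]]
shift [ 0.937  3.105 -0.033] turn [-0.002  0.003 -0.068]
shift [0.943 3.108 1.067] turn [-0.002  0.003 -0.068]
```

View pics/w2.png

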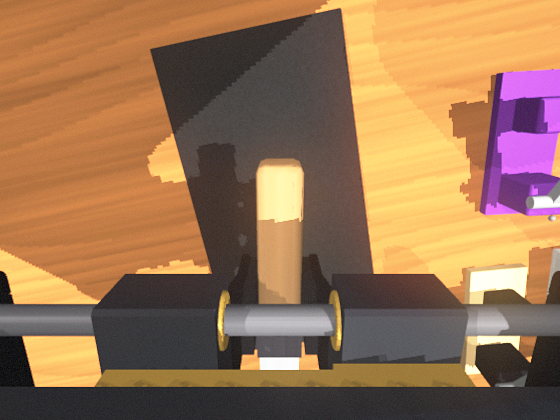

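The blade is firmly held at (280,230) in view. Next I raise it and carry it to the slot front.

Call:
move_arm(moves="0 0 -0.2 0 0 0 0; 0 0.1 -0.4 0 0 0 0; 0.1 0.4 -0.4 0 0 0 0; 0.2 0.7 -0.4 0 0 0 0; 0.32 1 -0.4 0 0 0 0")

```text
time: 6.85
position: [0.4586, -0.1858, 0.1448]
tool_rot: [0.107, 0.994, 0.0, -0.001]
ft_force: [0.1, 0.6, -0.7]
grip_width: 0.0198
grip_force: 50.0
```

Call:
move_arm(moves="0.1 0.33 0 0 0 0 0; 0.2 0.67 0 0 0 0 0; 0.32 1 0 0 0 0 0")

```text
time: 7.15
position: [0.4484, -0.081, 0.1447]
tool_rot: [0.107, 0.994, 0.0, -0.001]
ft_force: [0.5, -0.6, -2.1]
grip_width: 0.0197
grip_force: 50.0
```

Call:
move_arm(moves="0.1 0.33 0 0 0 -0.03 0; 0.2 0.67 0 0 0 -0.06 0; 0.3 1 0 0 0 -0.068 0; 0.3 1 0 0 0 -0.068 0; 0.3 1 0 0 0 -0.068 0")

```text
time: 7.65
position: [0.4406, 0.0221, 0.145]
tool_rot: [0.052, 0.999, -0.0, -0.001]
ft_force: [0.8, -0.2, 0.5]
grip_width: 0.0198
grip_force: 50.0
```

```bash
python3 - <<'E'
from h import *
st(); go([.4446,.031,.09],90-6.1)
c=shot('scene','s1.png');b=cv2.resize(c['image'][130:290,170:330],(600,600),interpolation=cv2.INTER_CUBIC);cv2.imwrite('pics/z1.png',b[:,:,::-1])
c=shot('side');b2=cv2.resize(c['image'][170:320,210:360],(600,600),interpolation=cv2.INTER_CUBIC);cv2.imwrite('pics/z2.png',b2[:,:,::-1])
c=shot('wrist','w3.png')
E
```

```text
t 7.65 p [0.4406 0.0221 0.145 ] q [-0.204  0.438  1.969 -0.     0.736 -1.67 ] F [ 0.8 -0.2  0.5] w 0.0198 gf 50.0
R [[-0.995, 0.104, -0.001], [0.104, 0.995, -0.0], [0.001, -0.0, -1.0]]
shift [-0.032  0.093  0.55 ] turn [-0.    -0.001  0.001]
```

View pics/z2.png

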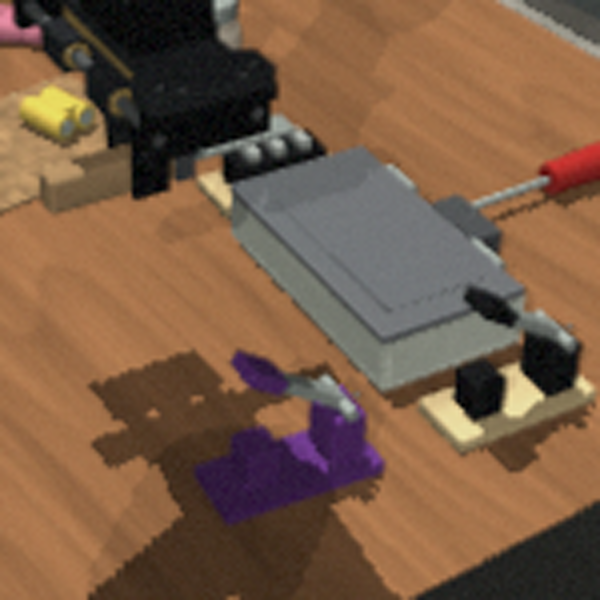

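Side crop: the box cover is shut and the slot face is the left-front one, (233,215)–(385,385). The blade still hangs above at (240,140). I'll go down to slot height.

Call:
move_arm(moves="-0.03 0.09 0.25 0 0 0 0; -0.03 0.09 0.5 0 0 0 0; -0.03 0.09 0.7 0 0 0 0; -0.03 0.09 0.7 0 0 0 0")

```text
time: 8.2
position: [0.4439, 0.0292, 0.0736]
tool_rot: [0.054, 0.999, 0.0, -0.002]
ft_force: [-0.2, 0.4, -1.1]
grip_width: 0.0192
grip_force: 50.0
```

Call:
move_arm(moves="0 0 0.2 0 0 0 0; 0 0 0.42 0 0 0 0; 0 0 0.42 0 0 0 0; 0 0 0.42 0 0 0 0")

```text
time: 8.6
position: [0.4454, 0.0296, 0.0341]
tool_rot: [0.054, 0.999, -0.0, 0.0]
ft_force: [0.3, 0.3, -1.6]
grip_width: 0.0197
grip_force: 50.0
```

```bash
python3 - <<'E'
from h import *
st()
a=shot('scene');b=shot('side');w=shot('wrist')
p=[.558-.015,.02,.033]
for n,c,s in(('a',a,40),('b',b,40),):
    u,v=proj(c,p).astype(int);print(n,u,v)
A=cv2.resize(a['image'][190:250,190:290],(500,300),interpolation=cv2.INTER_CUBIC)
B=cv2.resize(b['image'][180:270,230:360],(433,300),interpolation=cv2.INTER_CUBIC)
X=np.zeros((600,560,3),np.uint8);X[:300,:500]=A;X[300:,:433]=B
cv2.imwrite('pics/z3.png',X[:,:,::-1])
E
```

```text
t 8.6 p [0.4454 0.0296 0.0341] q [-0.185  0.679  2.024 -0.     0.438 -1.648] F [ 0.3  0.3 -1.6] w 0.0197 gf 50.0
R [[-0.994, 0.108, 0.0], [0.108, 0.994, -0.0], [-0.0, -0.0, -1.0]]
a 254 212
b 279 235
```

View pics/z3.png

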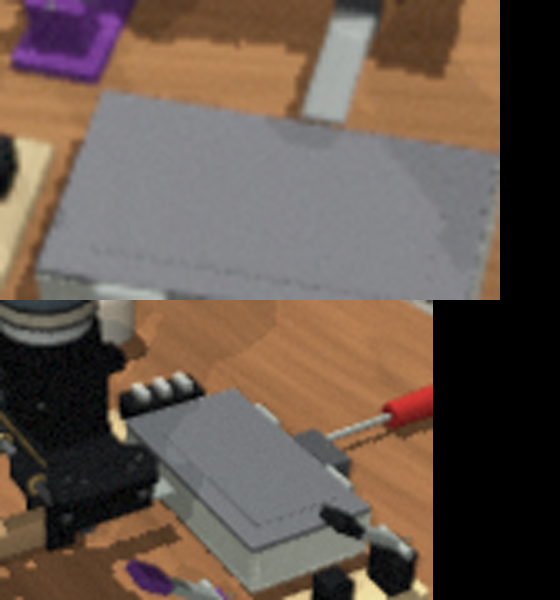

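The blade tip at crop (325,122) is in line with the middle of the box front, so I insert it slowly.

Call:
move_arm(moves="-0.04 0 0.01 0 0 0 0; -0.08 0 0.01 0 0 0 0; -0.12 0 0.01 0 0 0 0; -0.16 0 0.01 0 0 0 0; -0.2 0 0.01 0 0 0 0; -0.2 0 0.01 0 0 0 0")

```text
time: 9.35
position: [0.466, 0.0279, 0.0326]
tool_rot: [0.053, 0.999, -0.0, 0.001]
ft_force: [0.5, 0.7, -1.1]
grip_width: 0.0198
grip_force: 50.0
```

Call:
move_arm(moves="-0.04 0 0 0 0 0 0; -0.08 0 0 0 0 0 0; -0.12 0 0 0 0 0 0; -0.16 0 0 0 0 0 0; -0.16 0 0 0 0 0 0")

```text
time: 9.85
position: [0.4819, 0.0261, 0.0326]
tool_rot: [0.053, 0.999, -0.0, 0.001]
ft_force: [0.3, -0.5, -0.0]
grip_width: 0.0192
grip_force: 50.0
```

Call:
move_arm(moves="0 0 -0.05 0 0 0 0; 0 0 -0.1 0 0 0 0; 0 0 -0.15 0 0 0 0; 0 0 -0.2 0 0 0 0; 0 0 -0.25 0 0 0 0; 0 0 -0.3 0 0 0 0; 0 0 -0.36 0 0 0 0; 0 0 -0.42 0 0 0 0; 0 0 -0.5 0 0 0 0; 0 0 -0.5 0 0 0 0")

```text
time: 10.85
position: [0.4816, 0.0263, 0.0837]
tool_rot: [0.053, 0.999, -0.0, 0.001]
ft_force: [-0.6, 1.2, 0.2]
grip_width: 0.0199
grip_force: 50.0
```

Call:
move_arm(moves="0 0 -0.2 0 0 0 0; 0.15 0 -0.4 0 0 0 0; 0.35 0 -0.6 0 0 0 0; 0.5 0 -0.7 0 0 0 0; 0.5 0 -0.7 0 0 0 0; 0.5 0 -0.7 0 0 0 0")

```text
time: 11.45
position: [0.4318, 0.0315, 0.1527]
tool_rot: [0.053, 0.999, -0.0, 0.001]
ft_force: [-0.0, -0.5, -0.1]
grip_width: 0.0197
grip_force: 50.0
```

```bash
python3 - <<'E'
from h import *
st()
shot('side','d1.png')
go([.4685,-.2905,.1525],77.7)
E
```

```text
t 11.45 p [0.4318 0.0315 0.1527] q [-0.186  0.414  1.983 -0.     0.743 -1.65 ] F [-0.  -0.5 -0.1] w 0.0197 gf 50.0
R [[-0.994, 0.106, 0.002], [0.106, 0.994, -0.0], [-0.002, -0.0, -1.0]]
shift [-0.704 -3.162  0.   ] turn [-0.     0.001  0.069]
```

View pics/d1.png

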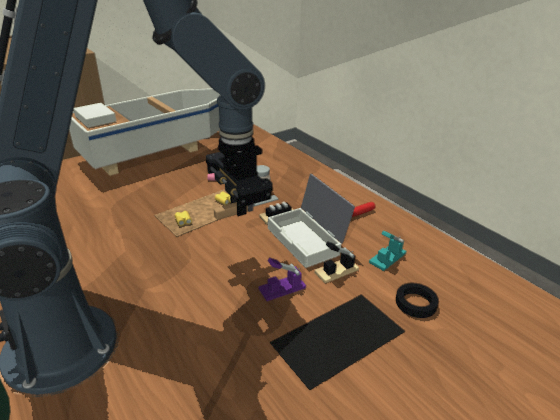

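The cover stands open and the box interior is visible at (303,237). Now I take the blade back to the mat.

Call:
move_arm(moves="-0.08 -0.33 0 0 0 0 0; -0.16 -0.67 0 0 0 0 0; -0.23 -1 0 0 0 0 0")

```text
time: 11.8
position: [0.4446, -0.0717, 0.1518]
tool_rot: [0.053, 0.999, -0.0, 0.0]
ft_force: [-0.0, -0.4, -0.5]
grip_width: 0.0198
grip_force: 50.0
```

Call:
move_arm(moves="-0.08 -0.33 0 0 0 0 0; -0.16 -0.67 0 0 0 0 0; -0.23 -1 0 0 0 0 0")

```text
time: 12.1
position: [0.4565, -0.1742, 0.1516]
tool_rot: [0.053, 0.999, 0.0, -0.0]
ft_force: [0.0, -0.2, -1.0]
grip_width: 0.0195
grip_force: 50.0
```

Call:
move_arm(moves="-0.08 -0.33 0 0 0 0.03 0; -0.16 -0.67 0 0 0 0.06 0; -0.24 -1 0 0 0 0.069 0; -0.24 -1.0 0 0 0 0.069 0")

```text
time: 12.5
position: [0.4712, -0.2802, 0.1518]
tool_rot: [0.109, 0.994, -0.002, 0.002]
ft_force: [0.2, -0.8, -1.2]
grip_width: 0.0198
grip_force: 50.0
```

Call:
move_arm(moves="0 -0.1 0.3 0 0 0 0; 0 -0.15 0.6 0 0 0 0; 0 -0.15 0.9 0 0 0 0; 0 -0.15 0.9 0 0 0 0")

```text
time: 12.9
position: [0.4634, -0.2866, 0.0582]
tool_rot: [0.107, 0.994, 0.003, -0.004]
ft_force: [-0.4, 0.1, -0.1]
grip_width: 0.0198
grip_force: 50.0
```

```bash
python3 - <<'E'
from h import *
st()
go([.4685,-.2905,.016],77.7)
E
```

```text
t 12.9 p [ 0.4634 -0.2866  0.0582] q [-0.759  0.691  1.76   0.     0.7   -2.115] F [-0.4  0.1 -0.1] w 0.0198 gf 50.0
R [[-0.977, 0.214, -0.007], [0.214, 0.977, 0.007], [0.008, 0.005, -1.0]]
shift [-0.062 -0.03   0.422] turn [ 0.003 -0.005 -0.   ]
```

Call:
move_arm(moves="-0.05 -0.02 0.15 0 0 0 0; -0.05 -0.02 0.3 0 0 0 0; -0.05 -0.02 0.41 0 0 0 0; -0.05 -0.02 0.42 0 0 0 0; -0.05 -0.02 0.42 0 0 0 0; -0.05 -0.02 0.42 0 0 0 0.5; -0.05 -0.02 0.42 0 0 0 0.5; -0.05 -0.02 0.42 0 0 0 0.5; -0.05 -0.02 0.42 0 0 0 0.5; -0.05 -0.02 0.42 0 0 0 0.5; -0.05 -0.02 0.42 0 0 0 0.5")

```text
time: 14.0
position: [0.4701, -0.2918, 0.0206]
tool_rot: [0.107, 0.994, -0.0, 0.0]
ft_force: [-0.5, 0.4, 0.5]
grip_width: 0.0433
grip_force: 0.0
```

Call:
move_arm(moves="0 0 -0.2 0 0 0 0.6; 0 0 -0.5 0 0 0 0.8; 0 0 -0.9 0 0 0 1; 0 0 -0.9 0 0 0 1")

```text
time: 14.4
position: [0.4727, -0.294, 0.1151]
tool_rot: [0.107, 0.994, -0.003, 0.004]
ft_force: [0.3, -1.1, 0.1]
grip_width: 0.0675
grip_force: 0.0
```

Call:
move_arm(moves="0 0.1 -0.3 0 0 0 1; 0 0.4 -0.6 0 0 0 1; 0 0.8 -0.6 0 0 0 1; 0 1 -0.6 0 0 0 1; 0 1 -0.6 0 0 0 1")

```text
time: 14.9
position: [0.4909, -0.1911, 0.1701]
tool_rot: [0.106, 0.994, 0.001, -0.001]
ft_force: [-0.2, -0.4, 0.4]
grip_width: 0.0866
grip_force: 0.0
```

```bash
python3 - <<'E'
from h import *
st()
c=shot('scene','s2.png');im=c['image'];hsv=cv2.cvtColor(im,cv2.COLOR_RGB2HSV)
m=cv2.inRange(hsv,(22,120,120),(35,255,255));m[:,:300]=0;m[:160]=0;m[250:]=0;m[:,420:]=0
for q in cv2.findContours(m,cv2.RETR_EXTERNAL,cv2.CHAIN_APPROX_NONE)[0]:
    if cv2.contourArea(q)<20: continue
    P=np.array([onz(c,u,v,.02)[:2] for u,v in q[:,0]]).astype(np.float32);print(cv2.boundingRect(q),cv2.minAreaRect(P*1000))
go([.45,.26,.16],80)
E
```

```text
t 14.9 p [ 0.4909 -0.1911  0.1701] q [-5.840e-01  4.860e-01  1.741e+00  1.000e-03  9.170e-01 -1.943e+00] F [-0.2 -0.4  0.4] w 0.0866 gf 0.0
R [[-0.978, 0.21, -0.002], [0.21, 0.978, 0.002], [0.002, 0.001, -1.0]]
(360, 218, 22, 16) ((542.089111328125, 292.1510314941406), (44.98726272583008, 44.12205505371094), 13.072871208190918)
(348, 171, 19, 16) ((395.15008544921875, 259.3711242675781), (43.149559020996094, 45.46759796142578), 77.40020751953125)
shift [1.357 4.34  0.103] turn [ 0.    -0.001 -0.024]
```

View pics/s2.png

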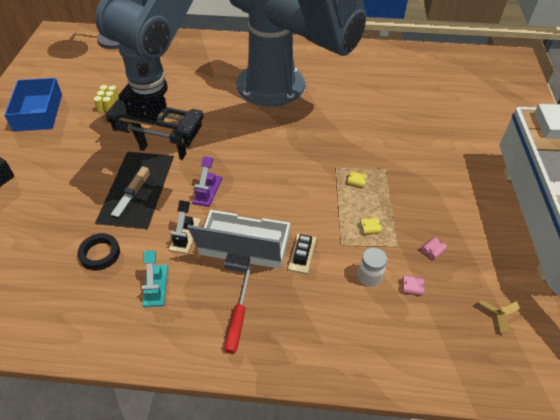

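The blade is back on its mat at (130,190), the box is open, and both packs are still on the cork. Now moving to the packs.

Call:
move_arm(moves="0.1 0.33 0 0 0 0 1; 0.2 0.67 0 0 0 0 1; 0.31 1 0 0 0 0 1")

```text
time: 15.25
position: [0.4825, -0.0902, 0.1699]
tool_rot: [0.108, 0.994, -0.0, -0.0]
ft_force: [0.3, 0.1, -0.2]
grip_width: 0.0868
grip_force: 0.0
```

Call:
move_arm(moves="0.1 0.33 0 0 0 0 1; 0.2 0.67 0 0 0 0 1; 0.31 1 0 0 0 0 1")

```text
time: 15.55
position: [0.4739, 0.0145, 0.1701]
tool_rot: [0.108, 0.994, -0.0, 0.0]
ft_force: [0.2, -0.4, 0.3]
grip_width: 0.0867
grip_force: 0.0
```

Call:
move_arm(moves="0.1 0.33 0 0 0 0 1; 0.2 0.67 0 0 0 0 1; 0.31 1 0 0 0 0 1")

```text
time: 15.85
position: [0.4653, 0.119, 0.1701]
tool_rot: [0.108, 0.994, -0.0, 0.0]
ft_force: [0.1, -1.1, 0.5]
grip_width: 0.0868
grip_force: 0.0
```

Call:
move_arm(moves="0.1 0.33 0 0 0 0 1; 0.2 0.67 0 0 0 0 1; 0.31 1 0 0 0 0 1; 0.31 1 0 0 0 0 1")

```text
time: 16.25
position: [0.456, 0.2255, 0.17]
tool_rot: [0.106, 0.994, 0.0, 0.0]
ft_force: [-0.3, -0.1, -0.8]
grip_width: 0.0869
grip_force: 0.0
```

```bash
python3 - <<'E'
from h import *
st()
c=shot('wrist','w4.png');im=c['image'];hsv=cv2.cvtColor(im,cv2.COLOR_RGB2HSV)
m=cv2.inRange(hsv,(22,120,120),(35,255,255))
for q in cv2.findContours(m,cv2.RETR_EXTERNAL,cv2.CHAIN_APPROX_NONE)[0]:
    if cv2.contourArea(q)<200: continue
    P=np.array([onz(c,u,v,.018)[:2] for u,v in q[:,0]]).astype(np.float32);print(cv2.boundingRect(q),cv2.minAreaRect(P*1000))
print(proj(c,[.392,.26,.02]),proj(c,[.540,.293,.02]))
E
```

```text
t 16.25 p [0.456  0.2255 0.17  ] q [ 2.390e-01  4.650e-01  1.787e+00  1.000e-03  8.890e-01 -1.121e+00] F [-0.3 -0.1 -0.8] w 0.0869 gf 0.0
R [[-0.978, 0.21, 0.001], [0.21, 0.978, 0.001], [-0.0, 0.001, -1.0]]
(335, 241, 47, 52) ((535.49658203125, 289.0424499511719), (41.37486267089844, 42.83974075317383), 13.036897659301758)
(278, 93, 52, 49) ((389.23809814453125, 260.2545166015625), (42.27172088623047, 38.52538299560547), 77.7943115234375)
[303.84208905 120.98562499] [367.89593214 271.43344594]
```

View pics/w4.png

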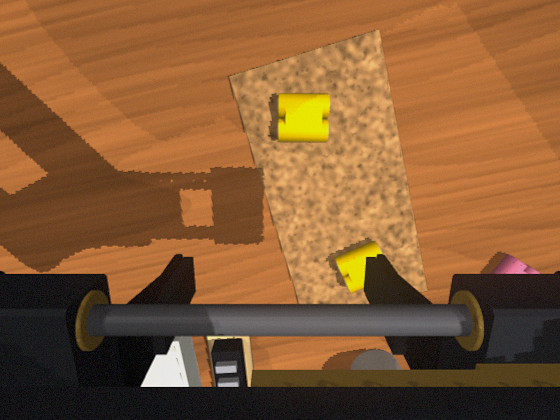

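Wrist view: the near pack is at (304,118) with its cells along the image's horizontal, at (0.389,0.260). The far pack at (360,265) is partly hidden by a finger. I'll grip each across its cells, since along them the gripper body would hit the open cover.

Call:
move_arm(moves="0.1 0 0.1 0 0 0.09 1; 0.2 0.1 0.2 0 0 0.18 1; 0.3 0.15 0.3 0 0 0.27 1; 0.4 0.2 0.4 0 0 0.36 1; 0.5 0.2 0.5 0 0 0.45 1; 0.6 0.2 0.6 0 0 0.54 1; 0.73 0.2 0.7 0 0 0.63 1; 0.73 0.2 0.8 0 0 0.72 1; 0.73 0.2 0.9 0 0 0.81 1; 0.73 0.2 0.9 0 0 0.9 1; 0.73 0.2 0.9 0 0 1 1; 0.73 0.2 0.9 0 0 1 1")

```text
time: 17.5
position: [0.3896, 0.2567, 0.0802]
tool_rot: [0.78, 0.626, -0.0, 0.0]
ft_force: [0.1, 0.5, 0.7]
grip_width: 0.0871
grip_force: 0.0
```

```bash
python3 - <<'E'
from h import *
st()
c=shot('wrist','w5.png');im=c['image'];hsv=cv2.cvtColor(im,cv2.COLOR_RGB2HSV)
m=cv2.inRange(hsv,(22,120,120),(35,255,255))
for q in cv2.findContours(m,cv2.RETR_EXTERNAL,cv2.CHAIN_APPROX_NONE)[0]:
    if cv2.contourArea(q)<200: continue
    P=np.array([onz(c,u,v,.018)[:2] for u,v in q[:,0]]).astype(np.float32);print(cv2.boundingRect(q),cv2.minAreaRect(P*1000))
print(proj(c,[.389,.26,.02]))
go([.389,.2603,.0155],-12.2)
E
```

```text
t 17.5 p [0.3896 0.2567 0.0802] q [ 3.430e-01  5.900e-01  1.954e+00 -1.000e-03  5.980e-01  5.610e-01] F [0.1 0.5 0.7] w 0.0871 gf 0.0
R [[0.216, 0.976, -0.0], [0.976, -0.216, -0.001], [-0.001, -0.0, -1.0]]
(247, 198, 61, 68) ((389.2877502441406, 260.4561462402344), (46.0030632019043, 38.57381057739258), 77.46302795410156)
(462, 88, 87, 93) ((535.6140747070312, 290.24676513671875), (40.78162384033203, 46.80718994140625), 13.373126983642578)
[277.0854553  234.32455253]
shift [ 0.032 -0.011  0.648] turn [-0.     0.    -0.001]
```

Call:
move_arm(moves="0.03 -0.01 0.2 0 0 0 1; 0.03 -0.01 0.4 0 0 0 1; 0.03 -0.01 0.55 0 0 0 1; 0.03 -0.01 0.65 0 0 0 1; 0.03 -0.01 0.65 0 0 0 0.8; 0.03 -0.01 0.65 0 0 0 0; 0.03 -0.01 0.65 0 0 0 0; 0.03 -0.01 0.65 0 0 0 0; 0.03 -0.01 0.65 0 0 0 0; 0.03 -0.01 0.65 0 0 0 0; 0.03 -0.01 0.65 0 0 0 0; 0.03 -0.01 0.65 0 0 0 0", squeeze=25)

```text
time: 18.75
position: [0.3884, 0.2615, 0.0156]
tool_rot: [0.779, 0.627, 0.0, 0.0]
ft_force: [-0.4, -0.1, 0.9]
grip_width: 0.0402
grip_force: 25.0
```

Call:
move_arm(moves="0 0 0 0 0 0 0; 0 0 0 0 0 0 0; 0 0 0 0 0 0 0; 0 0 -0.2 0 0 0 0; 0 0 -0.6 0 0 0 0; 0 0 -1 0 0 0 0; 0 0 -1 0 0 0 0")

```text
time: 19.45
position: [0.3907, 0.2626, 0.1193]
tool_rot: [0.779, 0.627, 0.004, 0.001]
ft_force: [1.6, 0.0, -2.0]
grip_width: 0.0399
grip_force: 25.0
```

```bash
cat >> h.py <<'E'
yb=np.radians(-6.1);bx=np.array([np.cos(yb),np.sin(yb),0]);by=np.array([-np.sin(yb),np.cos(yb),0]);B=np.array([.610,.005,0])
E
python3 - <<'E'
from h import *
st()
p=B-bx*.004+by*.045;print(p)
go([p[0],p[1],.14],-96.1)
E
```

```text
t 19.45 p [0.3907 0.2626 0.1193] q [0.354 0.513 1.926 0.    0.694 0.568] F [ 1.6  0.  -2. ] w 0.0399 gf 25.0
R [[0.213, 0.977, 0.008], [0.977, -0.213, 0.003], [0.005, 0.008, -1.0]]
[0.61080453 0.05017026 0.        ]
shift [-1.605  2.604 -0.195] turn [ 0.002 -0.006  0.931]
```

Call:
move_arm(moves="-0.17 0.33 -0.15 0 0 0 0; -0.33 0.67 -0.3 0 0 0 0; -0.5 1 -0.35 0 0 0 0")

```text
time: 19.75
position: [0.4761, 0.1907, 0.1508]
tool_rot: [0.779, 0.628, 0.0, 0.0]
ft_force: [-0.0, 1.7, -1.0]
grip_width: 0.0394
grip_force: 25.0
```

Call:
move_arm(moves="-0.17 0.33 0 0 0 0 0; -0.33 0.67 0 0 0 0 0; -0.5 1 0 0 0 0 0")

```text
time: 20.05
position: [0.5624, 0.12, 0.149]
tool_rot: [0.779, 0.627, -0.001, -0.001]
ft_force: [0.6, -0.1, -1.1]
grip_width: 0.0398
grip_force: 25.0
```

Call:
move_arm(moves="-0.06 0.06 0 0 0 0.09 0; -0.12 0.12 0 0 0 0.18 0; -0.18 0.18 0 0 0 0.27 0; -0.24 0.24 0 0 0 0.36 0; -0.3 0.3 0 0 0 0.45 0; -0.36 0.36 0 0 0 0.54 0; -0.42 0.42 0 0 0 0.63 0; -0.48 0.48 0 0 0 0.72 0; -0.54 0.54 0 0 0 0.81 0; -0.6 0.6 0 0 0 0.9 0; -0.6 0.6 0 0 0 0.93 0; -0.6 0.6 0 0 0 0.93 0")

```text
time: 21.25
position: [0.607, 0.0495, 0.1487]
tool_rot: [0.999, -0.053, -0.002, -0.0]
ft_force: [-0.4, 0.6, -1.8]
grip_width: 0.0398
grip_force: 25.0
```

```bash
python3 - <<'E'
from h import *
st()
p=B-bx*.004+by*.045
go([p[0],p[1],.018],-96.1)
c=shot('wrist','w6.png')
E
```

```text
t 21.25 p [0.607  0.0495 0.1487] q [-0.102  0.612  1.548  0.     0.985  1.574] F [-0.4  0.6 -1.8] w 0.0398 gf 25.0
R [[0.994, -0.105, -0.003], [-0.105, -0.994, 0.0], [-0.003, -0.0, -1.0]]
shift [ 0.041 -0.011  1.306] turn [-0.     0.002  0.001]
```

View pics/w6.png

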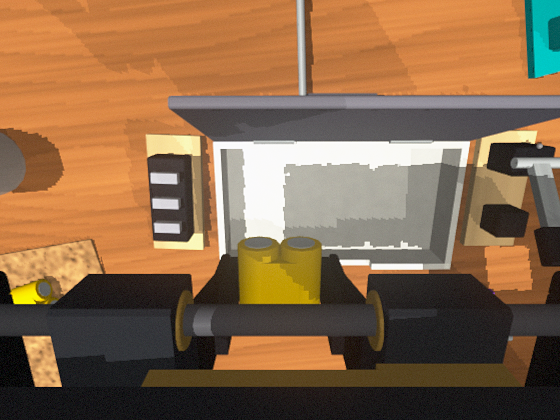

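Wrist view: the held pack at (280,270) is over the box. The box interior spans (215–470, 140–265), with the cover open behind it. I check the box pose against the far rim corners.

```bash
python3 - <<'E'
from h import *
c=shot('wrist')
for s in((.052,.095),(.052,-.095),(-.052,-.095)):print(s,proj(c,B+bx*s[0]+by*s[1]+[0,0,.036]))
for u,v in((213,142),(470,139),(448,270)):
    p=onz(c,u,v,.036)-B;print(p@bx,p@by)
E
```

```text
(0.052, 0.095) [209.96342174 137.58926278]
(0.052, -0.095) [467.72498882 137.85958326]
(-0.052, -0.095) [447.44671624 266.4366102 ]
0.04880611129483976 0.09293860557049702
0.05117721876838481 -0.09681173939628045
-0.055237009588573076 -0.09592376316052095
```

Call:
move_arm(moves="0.02 0 0.3 0 0 0 0; 0.02 0 0.6 0 0 0 0; 0.02 0 0.8 0 0 0 0; 0.02 0 0.9 0 0 0 0; 0.02 0 0.9 0 0 0 0")

```text
time: 21.85
position: [0.6088, 0.0497, 0.0588]
tool_rot: [0.999, -0.052, -0.002, -0.0]
ft_force: [-0.4, 0.2, -0.6]
grip_width: 0.0398
grip_force: 25.0
```

Call:
move_arm(moves="0 0 0.1 0 0 0 0; 0 0 0.2 0 0 0 0; 0 0 0.3 0 0 0 0; 0 0 0.38 0 0 0 0; 0 0 0.4 0 0 0 0; 0 0 0.4 0 0 0 0")

```text
time: 22.45
position: [0.6098, 0.0495, 0.02]
tool_rot: [0.999, -0.052, -0.0, -0.0]
ft_force: [-0.0, 0.4, -0.7]
grip_width: 0.0398
grip_force: 25.0
```

```bash
python3 - <<'E'
from h import *
st()
E
```

```text
t 22.45 p [0.6098 0.0495 0.02  ] q [-0.102  0.805  1.601 -0.     0.736  1.574] F [-0.   0.4 -0.7] w 0.0398 gf 25.0
R [[0.994, -0.105, -0.001], [-0.105, -0.994, 0.0], [-0.001, 0.0, -1.0]]
```

Call:
move_arm(moves="0 0 0.01 0 0 0 0; 0 0 0.02 0 0 0 0; 0 0 0.02 0 0 0 0; 0 0 0.02 0 0 0 0.56; 0 0 0.02 0 0 0 0.56; 0 0 0.02 0 0 0 0.56; 0 0 0.02 0 0 0 0.56; 0 0 0 0 0 0 0.56; 0 0 -0.2 0 0 0 0.56; 0 0 -0.5 0 0 0 0.56; 0 0 -0.9 0 0 0 0.7; 0 0 -0.9 0 0 0 1")

```text
time: 23.65
position: [0.6142, 0.0492, 0.116]
tool_rot: [0.999, -0.052, 0.006, 0.0]
ft_force: [1.4, -1.5, 0.9]
grip_width: 0.0577
grip_force: 0.0
```

Call:
move_arm(moves="0 0 -0.3 0 0 0 1; -0.2 -0.3 -0.5 0 0 0 1; -0.4 -0.6 -0.5 0 0 0 1; -0.6 -1 -0.5 0 0 0 1; -0.6 -1 -0.5 0 0 0 1")

```text
time: 24.15
position: [0.5574, 0.1594, 0.1602]
tool_rot: [0.999, -0.05, -0.002, -0.001]
ft_force: [-0.2, -0.3, -0.0]
grip_width: 0.086
grip_force: 0.0
```

Call:
move_arm(moves="-0.2 -0.33 0 0 0 0 1; -0.4 -0.67 0 0 0 0 1; -0.6 -1 0 0 0 0 1; -0.6 -1 0 0 0 0 1")

```text
time: 24.55
position: [0.5091, 0.2639, 0.16]
tool_rot: [0.999, -0.05, -0.001, -0.0]
ft_force: [-0.0, -0.2, -0.7]
grip_width: 0.0874
grip_force: 0.0
```

```bash
python3 - <<'E'
from h import *
st()
c=shot('wrist','w7.png');im=c['image'];hsv=cv2.cvtColor(im,cv2.COLOR_RGB2HSV)
m=cv2.inRange(hsv,(22,120,100),(35,255,255))
for q in cv2.findContours(m,cv2.RETR_EXTERNAL,cv2.CHAIN_APPROX_NONE)[0]:
    if cv2.contourArea(q)<200: continue
    P=np.array([onz(c,u,v,.018)[:2] for u,v in q[:,0]]).astype(np.float32);print(cv2.boundingRect(q),cv2.minAreaRect(P*1000))
print(proj(c,[.536,.29,.02]))
E
```

```text
t 24.55 p [0.5091 0.2639 0.16  ] q [2.830e-01 5.550e-01 1.633e+00 1.000e-03 9.560e-01 1.953e+00] F [-0.  -0.2 -0.7] w 0.0874 gf 0.0
R [[0.995, -0.1, -0.002], [-0.1, -0.995, 0.001], [-0.002, -0.0, -1.0]]
(215, 145, 61, 58) ((538.6488647460938, 290.3181457519531), (38.83866500854492, 43.304386138916016), 13.111017227172852)
(511, 19, 49, 63) ((610.634521484375, 52.76755142211914), (37.93146896362305, 43.242794036865234), 84.18356323242188)
[244.9544864  178.22633572]
```

View pics/w7.png

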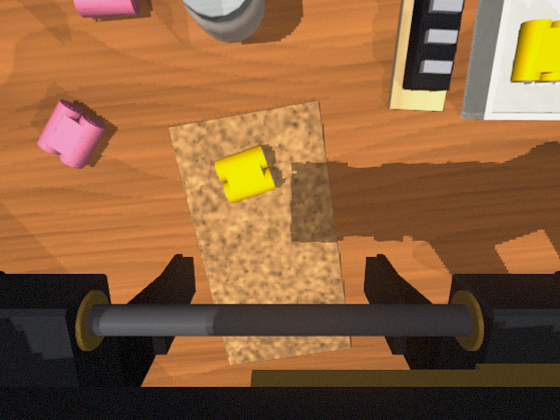

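Pack B at (245,174) has its cells along about 103° yaw. One pack already lies in the box at top right. The jar stands close along pack B's other axis, so I grip this pack by its ends, with a turn of only 19°.

Call:
move_arm(moves="0.13 -0.14 0.2 0 0 -0.08 1; 0.27 -0.28 0.4 0 0 -0.16 1; 0.27 -0.29 0.6 0 0 -0.209 1; 0.27 -0.29 0.8 0 0 -0.209 1; 0.27 -0.29 0.9 0 0 -0.209 1; 0.27 -0.29 0.9 0 0 -0.209 1")

```text
time: 25.2
position: [0.5411, 0.2854, 0.0688]
tool_rot: [0.994, 0.111, -0.002, 0.001]
ft_force: [-1.1, 0.4, 1.1]
grip_width: 0.0873
grip_force: 0.0
```

```bash
python3 - <<'E'
from h import *
st()
c=shot('wrist','w8.png');im=c['image'];hsv=cv2.cvtColor(im,cv2.COLOR_RGB2HSV)
m=cv2.inRange(hsv,(22,120,100),(35,255,255))
for q in cv2.findContours(m,cv2.RETR_EXTERNAL,cv2.CHAIN_APPROX_NONE)[0]:
    if cv2.contourArea(q)<200: continue
    P=np.array([onz(c,u,v,.018)[:2] for u,v in q[:,0]]).astype(np.float32);print(cv2.boundingRect(q),cv2.minAreaRect(P*1000))
go([.5386,.2903,.0155],-76.9)
E
```

```text
t 25.2 p [0.5411 0.2854 0.0688] q [ 0.303  0.73   1.586 -0.     0.83   1.652] F [-1.1  0.4  1.1] w 0.0873 gf 0.0
R [[0.976, 0.22, -0.003], [0.22, -0.976, -0.001], [-0.004, 0.001, -1.0]]
(235, 215, 70, 61) ((539.1810913085938, 290.59735107421875), (39.95719909667969, 42.9328727722168), 12.611531257629395)
shift [-0.021 -0.051  0.545] turn [ 0.     0.001 -0.004]
```

Call:
move_arm(moves="-0.02 -0.05 0.2 0 0 0 1; -0.02 -0.05 0.4 0 0 0 1; -0.02 -0.05 0.54 0 0 0 1; -0.02 -0.05 0.54 0 0 0 0.8; -0.02 -0.05 0.54 0 0 0 0; -0.02 -0.05 0.54 0 0 0 0; -0.02 -0.05 0.54 0 0 0 0; -0.02 -0.05 0.54 0 0 0 0; -0.02 -0.05 0.54 0 0 0 0; -0.02 -0.05 0.54 0 0 0 0; -0.02 -0.05 0.54 0 0 0 0; -0.02 -0.05 0.54 0 0 0 0")

```text
time: 26.45
position: [0.5387, 0.2914, 0.0169]
tool_rot: [0.994, 0.111, 0.0, 0.0]
ft_force: [-0.6, -0.5, 2.4]
grip_width: 0.0429
grip_force: 25.0
```

Call:
move_arm(moves="0 0 0 0 0 0 0; 0 0 0 0 0 0 0; 0 0 -0.2 0 0 0 0; 0 0 -0.6 0 0 0 0; 0 0 -1 0 0 0 0; 0 0 -1 0 0 0 0")

```text
time: 27.05
position: [0.5422, 0.2928, 0.1214]
tool_rot: [0.994, 0.111, 0.005, -0.001]
ft_force: [1.2, -0.3, -0.6]
grip_width: 0.0429
grip_force: 25.0
```

```bash
python3 - <<'E'
from h import *
st()
p=B-bx*.004-by*.021;print(p)
go([p[0],p[1],.14],-96.1)
E
```

```text
t 27.05 p [0.5422 0.2928 0.1214] q [0.314 0.652 1.559 0.    0.919 1.661] F [ 1.2 -0.3 -0.6] w 0.0429 gf 25.0
R [[0.975, 0.221, 0.01], [0.221, -0.975, 0.004], [0.011, -0.001, -1.0]]
[ 0.6037911  -0.01545604  0.        ]
shift [-0.08   3.142 -0.19 ] turn [-0.002 -0.007  0.21 ]
```

Call:
move_arm(moves="0 0.3 -0.2 0 0 0 0; -0.02 0.67 -0.3 0 0 0 0; -0.03 1 -0.3 0 0 0 0")

```text
time: 27.35
position: [0.5582, 0.1924, 0.1468]
tool_rot: [0.994, 0.112, 0.001, 0.0]
ft_force: [0.2, 1.0, -0.8]
grip_width: 0.0425
grip_force: 25.0
```

Call:
move_arm(moves="0 0.33 0 0 0 0 0; -0.02 0.67 0 0 0 0 0; -0.03 1 0 0 0 0 0")

```text
time: 27.65
position: [0.5761, 0.0937, 0.145]
tool_rot: [0.994, 0.111, -0.001, -0.0]
ft_force: [0.1, 0.5, -1.1]
grip_width: 0.0429
grip_force: 25.0
```

Call:
move_arm(moves="0 0.33 0 0 0 0.07 0; -0.02 0.67 0 0 0 0.14 0; -0.02 1 0 0 0 0.21 0; -0.02 1 0 0 0 0.21 0; -0.02 1 0 0 0 0.21 0")

```text
time: 28.15
position: [0.5963, -0.0034, 0.1451]
tool_rot: [0.999, -0.054, -0.001, -0.0]
ft_force: [-0.6, -0.1, -2.0]
grip_width: 0.0427
grip_force: 25.0
```

```bash
python3 - <<'E'
from h import *
st()
p=B-bx*.004-by*.023
go([p[0],p[1],.018],-96.1)
c=shot('wrist','w9.png')
E
```

```text
t 28.15 p [ 0.5963 -0.0034  0.1451] q [-1.930e-01  6.020e-01  1.585e+00  1.000e-03  9.580e-01  1.485e+00] F [-0.6 -0.1 -2. ] w 0.0427 gf 25.0
R [[0.994, -0.108, -0.003], [-0.108, -0.994, 0.001], [-0.003, -0.001, -1.0]]
shift [0.091 0.132 1.271] turn [-0.     0.002 -0.001]
```

View pics/w9.png

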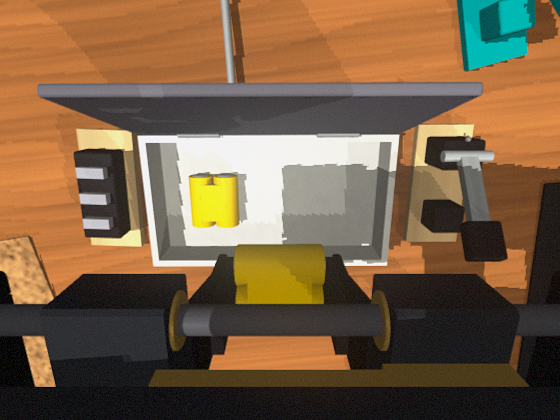

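Pack A lies flat in the box at (215,200). Pack B is held at (280,275), and the lever pad is at (485,240). I check the pad position before descending.

```bash
python3 - <<'E'
from h import *
c=shot('wrist')
for u,v in((485,228),(466,222),(505,222),(486,222)):
    P=onz(c,u,v,.086);p=P-B;print(P.round(4),(p@bx).round(4),(p@by).round(4))
E
```

```text
[ 0.59   -0.1333  0.086 ] -0.0051 -0.1396
[ 0.5954 -0.1211  0.086 ] -0.0011 -0.127
[ 0.5928 -0.1456  0.086 ] -0.0011 -0.1516
[ 0.594  -0.1337  0.086 ] -0.0011 -0.1396
```

Call:
move_arm(moves="0.05 0.06 0.2 0 0 0 0; 0.09 0.13 0.4 0 0 0 0; 0.09 0.13 0.65 0 0 0 0; 0.09 0.13 0.85 0 0 0 0; 0.09 0.13 0.85 0 0 0 0")

```text
time: 28.75
position: [0.6018, -0.0148, 0.0586]
tool_rot: [0.999, -0.052, -0.004, -0.001]
ft_force: [-0.2, -0.7, -0.8]
grip_width: 0.0425
grip_force: 25.0
```

Call:
move_arm(moves="0 0 0.1 0 0 0 0; 0 0 0.2 0 0 0 0; 0 0 0.3 0 0 0 0; 0 0 0.36 0 0 0 0; 0 0 0.4 0 0 0 0; 0 0 0.41 0 0 0 0; 0 0 0.41 0 0 0 0")

```text
time: 29.45
position: [0.6049, -0.0169, 0.0205]
tool_rot: [0.999, -0.053, 0.0, 0.0]
ft_force: [-0.2, -0.2, -1.0]
grip_width: 0.0429
grip_force: 25.0
```

Call:
move_arm(moves="0 0 0.015 0 0 0 0; 0 0 0.015 0 0 0 0; 0 0 0.015 0 0 0 0.59; 0 0 0.015 0 0 0 0.59; 0 0 0.015 0 0 0 0.59; 0 0 0.015 0 0 0 0.59; 0 0 0 0 0 0 0.59; 0 0 -0.2 0 0 0 0.59; 0 0 -0.5 0 0 0 0.59; 0 0 -0.9 0 0 0 0.4; 0 0 -0.9 0 0 0 0.2")

```text
time: 30.55
position: [0.6087, -0.0175, 0.1159]
tool_rot: [0.999, -0.053, 0.006, 0.001]
ft_force: [1.7, 0.2, -0.5]
grip_width: 0.0421
grip_force: 0.0
```

Call:
move_arm(moves="0 0 -0.3 0 0 0 0; 0 0 -0.6 0 0 0 0; 0 0 -0.9 0 0 0 0; 0 0 -0.9 0 0 0 0; 0 0 -0.9 0 0 0 0")

```text
time: 31.05
position: [0.6046, -0.0168, 0.2007]
tool_rot: [0.999, -0.053, 0.0, 0.0]
ft_force: [-0.5, -0.5, -0.9]
grip_width: 0.0046
grip_force: 0.0
```

```bash
python3 - <<'E'
from h import *
st()
c=shot('wrist','w10.png')
p=B+bx*.105
go([p[0],p[1],.2],-96.1)
E
```

```text
t 31.05 p [ 0.6046 -0.0168  0.2007] q [-0.212  0.538  1.519 -0.     1.084  1.465] F [-0.5 -0.5 -0.9] w 0.0046 gf 0.0
R [[0.994, -0.106, 0.001], [-0.106, -0.994, -0.0], [0.001, 0.0, -1.0]]
shift [ 1.088 -0.222 -0.006] turn [-0.     0.001 -0.   ]
```

View pics/w10.png

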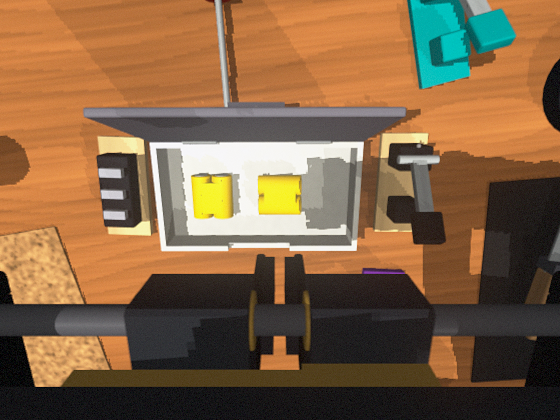

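Both packs lie flat in the box at (213,197) and (279,194). Next: go over and behind the cover, then push it shut.

Call:
move_arm(moves="0.3 -0.1 0 0 0 0 0; 0.6 -0.2 0 0 0 0 0; 1 -0.22 0 0 0 0 0; 1 -0.22 0 0 0 0 0")

```text
time: 31.5
position: [0.7101, -0.006, 0.1977]
tool_rot: [0.999, -0.053, 0.001, 0.0]
ft_force: [-0.7, 0.1, -0.0]
grip_width: 0.0002
grip_force: 0.0
```

Call:
move_arm(moves="0.1 0 0 0 0 0 0; 0.12 0 0.2 0 0 0 0; 0.12 0 0.45 0 0 0 0; 0.12 0 0.72 0 0 0 0; 0.12 0 0.72 0 0 0 0")

```text
time: 32.0
position: [0.7138, -0.0064, 0.1229]
tool_rot: [0.999, -0.053, -0.006, -0.001]
ft_force: [-0.6, 0.1, -0.8]
grip_width: 0.0004
grip_force: 0.0
```

```bash
python3 - <<'E'
from h import *
st()
for x,z in((95,128),(53,132),(21,122),(1,106),(-14,86),(-20,70),(-23,53),(-23,50)):
    p=B+bx*x/1000; go([p[0],p[1],z/1000])
E
```

```text
t 32.0 p [ 0.7138 -0.0064  0.1229] q [-0.165  0.772  1.265 -0.     1.117  1.513] F [-0.6  0.1 -0.8] w 0.0004 gf 0.0
R [[0.994, -0.107, -0.012], [-0.107, -0.994, 0.002], [-0.012, -0.001, -1.0]]
shift [-0.094 -0.003 -0.05 ] turn 
shift [-0.515 -0.003 -0.085] turn 
shift [-0.834 -0.003  0.019] turn 
shift [-1.032 -0.002  0.182] turn 
shift [-1.179 -0.002  0.384] turn 
shift [-1.237 -0.002  0.544] turn 
shift [-1.265 -0.002  0.715] turn 
shift [-1.265 -0.002  0.745] turn
```

Call:
move_arm(moves="-0.08 0 0 0 0 0 0; -0.16 0 -0.02 0 0 0 0; -0.24 0 -0.04 0 0 0 0; -0.32 0 -0.06 0 0 0 0; -0.4 0 -0.08 0 0 0 0; -0.48 0 -0.08 0 0 0 0; -0.55 0 -0.07 0 0 0 0; -0.62 0 -0.05 0 0 0 0; -0.69 0 -0.03 0 0 0 0; -0.76 0 0 0 0 0 0; -0.83 0 0.02 0 0 0 0; -0.83 0 0.02 0 0 0 0")

```text
time: 33.2
position: [0.6356, 0.0019, 0.1274]
tool_rot: [0.999, -0.053, 0.0, 0.0]
ft_force: [1.4, -1.0, 3.3]
grip_width: 0.0004
grip_force: 2.2
```

Call:
move_arm(moves="-0.05 0 0.04 0 0 0 0; -0.1 0 0.08 0 0 0 0; -0.15 0 0.13 0 0 0 0; -0.2 0 0.17 0 0 0 0; -0.25 0 0.23 0 0 0 0; -0.3 0 0.29 0 0 0 0; -0.35 0 0.37 0 0 0 0; -0.37 0 0.43 0 0 0 0; -0.39 0 0.49 0 0 0 0; -0.41 0 0.55 0 0 0 0; -0.42 0 0.6 0 0 0 0; -0.42 0 0.6 0 0 0 0")

```text
time: 34.4
position: [0.5932, 0.0067, 0.0652]
tool_rot: [0.999, -0.053, -0.001, -0.0]
ft_force: [-0.0, -0.6, -1.3]
grip_width: 0.0002
grip_force: 0.0
```

```bash
python3 - <<'E'
from h import *
o=st(); d=o['position']-B; print(d@bx,d@by)
E
```

```text
t 34.4 p [0.5932 0.0067 0.0652] q [-0.177  0.718  1.637  0.     0.789  1.5  ] F [-0.  -0.6 -1.3] w 0.0002 gf 0.0
R [[0.994, -0.106, -0.003], [-0.106, -0.994, 0.001], [-0.003, -0.0, -1.0]]
-0.016868387082643238 -0.00012902813266229825
```

Call:
move_arm(moves="0 0 0.05 0 0 0 0; 0 0 0.1 0 0 0 0; 0 0 0.12 0 0 0 0; 0 0 0.125 0 0 0 0; 0 0 0.125 0 0 0 0")

```text
time: 34.9
position: [0.5943, 0.0064, 0.0539]
tool_rot: [0.999, -0.053, 0.0, 0.0]
ft_force: [0.7, 0.3, -1.3]
grip_width: 0.0003
grip_force: 0.0
```

Call:
move_arm(moves="0 0 -0.2 0 0 0 0; 0 0 -0.5 0 0 0 0; 0 0 -0.9 0 0 0 0; 0 0 -0.9 0 0 0 0")

```text
time: 35.3
position: [0.5982, 0.0058, 0.1496]
tool_rot: [0.999, -0.053, 0.006, 0.001]
ft_force: [0.4, 1.0, -0.8]
grip_width: 0.0007
grip_force: 0.0
```

Call:
move_arm(moves="0 0 -0.2 0 0 0 0; 0 0.3 -0.4 0 0 0 0; 0 0.6 -0.4 0 0 0 0; 0 0.6 -0.4 0 0 0 0")

```text
time: 35.7
position: [0.5882, -0.0564, 0.1847]
tool_rot: [0.998, -0.055, 0.001, 0.001]
ft_force: [-0.2, 0.5, 0.5]
grip_width: 0.0003
grip_force: 0.0
```

```bash
python3 - <<'E'
from h import *
st()
c=shot('wrist','w11.png');im=c['image'];hsv=cv2.cvtColor(im,cv2.COLOR_RGB2HSV)
def rects(m,z,amin=300):
    for q in cv2.findContours(m,cv2.RETR_EXTERNAL,cv2.CHAIN_APPROX_NONE)[0]:
        if cv2.contourArea(q)<amin: continue
        P=np.array([onz(c,u,v,z)[:2] for u,v in q[:,0]]).astype(np.float32);r=cv2.minAreaRect(P*1000)
        print(z,cv2.boundingRect(q),np.round(r[0],1),np.round(r[1],1),round(r[2],1))
print('yellow');rects(cv2.inRange(hsv,(22,120,100),(35,255,255)),.02)
print('grey');m=cv2.inRange(hsv,(95,5,60),(130,90,200));rects(m,.042,3000)
print('black');m=cv2.inRange(hsv,(0,0,0),(180,255,55));m[265:]=0;rects(m,.086)
c=shot('scene','s3.png');im=c['image'];hsv=cv2.cvtColor(im,cv2.COLOR_RGB2HSV)
m=cv2.inRange(hsv,(95,5,60),(130,90,255));m[:205]=0;m[280:]=0;m[:,:190]=0;m[:,300:]=0;rects(m,.042,200)
print([proj(shot('wrist'),[.585,-.132,.086])])
E
```

```text
t 35.7 p [ 0.5882 -0.0564  0.1847] q [-2.840e-01  5.400e-01  1.571e+00 -1.000e-03  1.028e+00  1.397e+00] F [-0.2  0.5  0.5] w 0.0003 gf 0.0
R [[0.994, -0.11, 0.002], [-0.11, -0.994, -0.002], [0.002, 0.002, -1.0]]
yellow
grey
black
0.086 (350, 188, 51, 48) [ 588.6 -128. ] [39.7 35.5] 2.8
0.086 (453, 165, 107, 100) [ 569.6 -229.1] [82.9 79.2] 88.7
0.086 (37, 143, 53, 78) [637.7  85. ] [58.8 29.1] 13.1
0.086 (512, 19, 48, 106) [ 668.2 -237.7] [66.7 30.8] 6.8
0.042 (225, 252, 25, 19) [685.5   0.9] [51.8 36.5] 79.1
0.042 (198, 210, 91, 48) [609.6   4.4] [187.7 103.4] 84.1
[array([384.61365386, 213.38517768])]
```

```bash
python3 - <<'E'
from h import *
c=shot('wrist');hsv=cv2.cvtColor(c['image'],cv2.COLOR_RGB2HSV)
g=hsv[:,:,2]
for v in range(180,244,4): print(v,' '.join('%3d'%x for x in g[v,340:420:4]))
E
```

```text
180 109 123 154 162 164 166 167 170 170 164 131 127 124 128 141 145 143 147 147 142
184 114 137 157 164 164 160 166 165 161 157 135 125 126 126 141 140 131 142 137 138
188 127 140 156 151  47  53  51  54  55  55 124 124 127 126 140 138 135 134 133 137
192 122 154 150 156  51  50  56  53  59  54 108 132 119 125 133 134 133 135 139 136
196 123 174 153 155  48  53  56  52  55  53  95 124 117 122 128 143 136 138 145 144
200 119 186 155 154  45  52  51  56  57  54  82 115 116 108 120 137 142 150 149 146
204 112 184 182 162  50  52  56  57  52  51  52  50  54  54  50  54  50 151 150 149
208 116 184 178 184  34  51  54  52  45  51  48  49  54  55  50  53  47 142 141 139
212 123 181 179 185 199  48  58  55  44  51  49  58  50  51  56  51  50 146 145 144
216 118 184 180 189 192 201 207 206 157  56  49  58  50  46  53  54  52 148 146 146
220 137 182 181 189 196 202 201 203 185  54  53  57  56  52  60  54  54 151 150 152
224 141 148 149 149 151 154 153 153 139  53  50  50  55  52  58  53  55 156 153 151
228 244 178 182 208 230 148 150 151 149  55  53  59  56  58  55  50  55 122 154 147
232 236 237 237 240 229 194 187 188 248  54  64  60  60  60  61  61  60 131 173 235
236 240 238 239 237 234 236 235 234 236 235 203 201 204 203 210 213 241 233 235 232
240 218 219 225 224 225 227 226 226 229 226 228 225 225 227 229 232 234 235 236 239
```

```bash
python3 - <<'E'
from h import *
c=shot('wrist')
for u,v in((389.5,218),(389.5,203.5),(389.5,234),(374,218),(405,218)):
    P=onz(c,u,v,.086);print(P.round(4))
P=onz(c,389.5,218,.086)
Q=P-bx*.004
go([Q[0],Q[1],.14])
go([Q[0],Q[1],.10])
E
```

```text
[ 0.5811 -0.1344  0.086 ]
[ 0.5923 -0.1345  0.086 ]
[ 0.5684 -0.1342  0.086 ]
[ 0.5823 -0.1229  0.086 ]
[ 0.5799 -0.1458  0.086 ]
shift [-0.015  0.823  0.434] turn 
shift [-0.014  0.824  0.834] turn
```

Call:
move_arm(moves="0 0.3 0 0 0 0 0; 0 0.6 0.1 0 0 0 0; -0.01 0.83 0.3 0 0 0 0; -0.01 0.83 0.43 0 0 0 0; -0.01 0.83 0.43 0 0 0 0; -0.01 0.83 0.43 0 0 0 0")

```text
time: 36.55
position: [0.5778, -0.1341, 0.1407]
tool_rot: [0.999, -0.053, -0.001, -0.0]
ft_force: [-0.2, -0.7, 0.8]
grip_width: 0.0004
grip_force: 0.0
```

Call:
move_arm(moves="0 0 0.1 0 0 0 0; 0 0 0.2 0 0 0 0; 0 0 0.3 0 0 0 0; 0 0 0.38 0 0 0 0; 0 0 0.42 0 0 0 0; -0.01 0 0.46 0 0 0 0; -0.02 0 0.5 0 0 0 0; -0.04 0 0.54 0 0 0 0; -0.05 0 0.58 0 0 0 0; -0.06 0 0.62 0 0 0 0; -0.06 0 0.62 0 0 0 0")

```text
time: 37.65
position: [0.5718, -0.135, 0.0782]
tool_rot: [0.999, -0.053, -0.0, -0.0]
ft_force: [-0.1, -0.3, 1.2]
grip_width: 0.0008
grip_force: 0.1
```

Call:
move_arm(moves="-0.02 0 0.04 0 0 0 0; -0.03 0 0.08 0 0 0 0; -0.05 0 0.12 0 0 0 0; -0.06 0 0.15 0 0 0 0; -0.06 0 0.16 0 0 0 0; -0.06 0 0.16 0 0 0 0")

```text
time: 38.25
position: [0.5656, -0.1342, 0.0633]
tool_rot: [0.999, -0.053, -0.0, -0.0]
ft_force: [-1.2, 0.0, 2.2]
grip_width: 0.0004
grip_force: 1.5
```

```bash
python3 - <<'E'
from h import *
st()
E
```

```text
t 38.25 p [ 0.5656 -0.1342  0.0633] q [-0.425  0.71   1.67  -0.     0.762  1.252] F [-1.2  0.   2.2] w 0.0004 gf 1.5
R [[0.994, -0.106, -0.001], [-0.106, -0.994, 0.0], [-0.001, -0.0, -1.0]]
```

Call:
move_arm(moves="0 0 -0.2 0 0 0 0; 0 0 -0.5 0 0 0 0; 0 0 -0.9 0 0 0 0; 0 0 -0.9 0 0 0 0")

```text
time: 38.65
position: [0.5697, -0.1359, 0.1581]
tool_rot: [0.999, -0.053, 0.005, 0.002]
ft_force: [1.0, -0.4, 0.3]
grip_width: 0.0006
grip_force: 0.0
```

Call:
move_arm(moves="-0.2 -0.2 -0.2 0 0 0 0; -0.4 -0.5 -0.3 0 0 0 0; -0.7 -0.8 -0.4 0 0 0 0; -0.7 -0.8 -0.4 0 0 0 0; -0.7 -0.8 -0.4 0 0 0 0")

```text
time: 39.15
position: [0.5047, -0.0468, 0.193]
tool_rot: [0.999, -0.053, 0.0, 0.0]
ft_force: [0.8, 0.6, 1.1]
grip_width: 0.0005
grip_force: 0.0
```

```bash
python3 - <<'E'
from h import *
st()
a=cv2.imread('pics/s0.png')[:,:,::-1].copy()
c=shot('scene','s4.png');b=c['image']
def V(i):return cv2.cvtColor(np.ascontiguousarray(i),cv2.COLOR_RGB2HSV)[:,:,2]
print('up pad',proj(c,[.581,-.134,.086]),'down pad',proj(c,[.567,-.133,.052]))
for v in range(196,232,2): print(v,' '.join('%3d'%x for x in V(a)[v,172:200:2]),' | ',' '.join('%3d'%x for x in V(b)[v,172:200:2]))
# changes vs start
d=cv2.absdiff(a,b).max(2)>60
n,l,s,ce=cv2.connectedComponentsWithStats(d.astype(np.uint8))
for i in range(1,n):
    if s[i,4]>25: print(s[i],ce[i].round())
hsv=cv2.cvtColor(b,cv2.COLOR_RGB2HSV)
m=cv2.inRange(hsv,(5,90,110),(20,255,255));k=np.zeros_like(m);k[160:195,120:158]=m[160:195,120:158]
for q in cv2.findContours(k,cv2.RETR_EXTERNAL,cv2.CHAIN_APPROX_NONE)[0]:
    if cv2.contourArea(q)>40:
        P=np.array([onz(c,u,v,.02)[:2] for u,v in q[:,0]]).astype(np.float32);print('blade',cv2.minAreaRect(P*1000))
E
```

```text
t 39.15 p [ 0.5047 -0.0468  0.193 ] q [-0.313  0.427  1.769 -0.     0.945  1.363] F [0.8 0.6 1.1] w 0.0005 gf 0.0
R [[0.994, -0.105, 0.001], [-0.105, -0.994, -0.0], [0.001, 0.0, -1.0]]
up pad [183.23245966 205.19425509] down pad [186.97198994 210.23977457]
196 172 174 173 172 173 171 171 171 167 116 109  97  76  69  |  109 114 112 115 107 112 114 110 111 112 114 106  81  78
198 171 171 172 172 174 176 174 176 171 114 107  94  81  75  |  113 113 110 114 116 113 114 114 115 116 114  94  85  78
200 166 166 167 157  91 124 151 157 161 129 118 148 140  99  |  105 106 108 106 109 109 109 112 112 112 105 104  97  83
202 163 164 165 131  43  30  34  38  57 153 104 113 131 135  |  105 104 107 105 105 105 108 108 105 105  80  88  92  85
204 168 170 172 101  36  38  36  41  32 148 141 101  90  81  |  110 111 111 107 108 105 105 103 105 104  92  74  69  71
206 171 168 168  94  33  30  38  33  50 164 169 169 159 155  |  111 110 108 108 110 110 102 103 105 110 108 106  97  93
208 173 169 168  72  30  36  34  37  69 166 168 166 165 163  |  115 117 116 113 113 105  46  47  48  52  64 103 108 106
210
[... 1453 characters left out ...]
[ 474    0   86   85 2575] [518.  35.]
[ 158   28  139  129 6418] [219.  94.]
[293  45   8  26 131] [296.  58.]
[235  51  13  18 145] [242.  61.]
[225  73  11  11  28] [231.  79.]
[ 305   97  156   59 2777] [382. 128.]
[146 120  12   9  36] [152. 123.]
[177 161   7  10  33] [180. 165.]
[125 166  24  26 248] [138. 178.]
[346 175  17  14  51] [353. 184.]
[353 174  10   8  52] [358. 177.]
[112 186  32  48 541] [125. 210.]
[212 194  10  13  50] [216. 199.]
[177 201  22  28 218] [185. 212.]
[200 206   9   8  36] [204. 209.]
[169 222   7   9  49] [172. 226.]
[357 222  11  14  53] [361. 229.]
blade ((482.6505432128906, -277.7552795410156), (15.603861808776855, 44.56594467163086), 81.53002166748047)
```

The lever is down and staying there, but the blade seems to have been knocked forward, so I measure it.

```bash
python3 - <<'E'
from h import *
c=shot('scene');b=c['image'];hsv=cv2.cvtColor(b,cv2.COLOR_RGB2HSV)
S=hsv[:,:,1];Vv=hsv[:,:,2]
def rects(m,z,name,box,amin=30):
    u0,u1,v0,v1=box;k=np.zeros_like(m);k[v0:v1,u0:u1]=m[v0:v1,u0:u1]
    for q in cv2.findContours(k,cv2.RETR_EXTERNAL,cv2.CHAIN_APPROX_NONE)[0]:
        if cv2.contourArea(q)<amin: continue
        P=np.array([onz(c,u,v,z)[:2] for u,v in q[:,0]]).astype(np.float32);r=cv2.minAreaRect(P*1000)
        print(name,cv2.boundingRect(q),np.round(r[0],1),np.round(r[1],1),round(r[2],1))
rects(cv2.inRange(hsv,(5,90,110),(20,255,255)),.02,'handle',(108,160,160,222))
rects(cv2.inRange(hsv,(0,0,120),(180,70,255)),.015,'steel',(95,165,160,240),15)
w=shot('wrist');h=cv2.cvtColor(w['image'],cv2.COLOR_RGB2HSV);print('wrist sees',proj(w,[.5,-.29,.02]))
E
```

```text
handle (151, 204, 9, 18) [ 556.4 -216.4] [53.3 18.6] 14.1
handle (127, 182, 18, 26) [ 503.  -280.2] [82.3 27.3] 2.0
handle (108, 160, 15, 34) [ 445.1 -347.7] [117.6  35.6] 17.7
steel (112, 210, 20, 24) [ 586.7 -290. ] [23.1 69.7] 83.0
wrist sees [536.68186785 176.06238511]
```

The blade's handle centre is now about (0.503,-0.280), with the tip beyond the mat edge. There is ample time, so I'll put it back.

Call:
move_arm(moves="-0.05 0.33 0 0 0 0 0.5; -0.1 0.67 0 0 0 0 1; -0.15 1 0 0 0 0 1")

```text
time: 39.6
position: [0.4798, -0.1474, 0.1925]
tool_rot: [0.999, -0.053, 0.0, 0.0]
ft_force: [-0.1, -0.9, -0.6]
grip_width: 0.0168
grip_force: 0.0
```

Call:
move_arm(moves="-0.1 0.33 0 0 0 0 1; -0.2 0.67 0 0 0 0 1; -0.3 1 0 0 0 0 1")

```text
time: 39.9
position: [0.4387, -0.2442, 0.1925]
tool_rot: [0.999, -0.054, 0.0, 0.0]
ft_force: [-0.3, 0.9, -0.4]
grip_width: 0.0405
grip_force: 0.0
```

Call:
move_arm(moves="-0.1 0.2 0.1 0 0 0 1; -0.1 0.35 0.2 0 0 0 1; -0.1 0.35 0.3 0 0 0 1; -0.1 0.35 0.3 0 0 0 1")

```text
time: 40.3
position: [0.4247, -0.2744, 0.1611]
tool_rot: [0.999, -0.054, -0.001, -0.002]
ft_force: [-0.0, 0.1, -0.4]
grip_width: 0.0723
grip_force: 0.0
```

```bash
python3 - <<'E'
from h import *
st()
c=shot('wrist','w12.png');hsv=cv2.cvtColor(c['image'],cv2.COLOR_RGB2HSV)
def rects(m,z,name,amin=300):
    for q in cv2.findContours(m,cv2.RETR_EXTERNAL,cv2.CHAIN_APPROX_NONE)[0]:
        if cv2.contourArea(q)<amin: continue
        P=np.array([onz(c,u,v,z)[:2] for u,v in q[:,0]]).astype(np.float32);r=cv2.minAreaRect(P*1000)
        print(name,cv2.boundingRect(q),np.round(r[0],1),np.round(r[1],1),round(r[2],1))
rects(cv2.inRange(hsv,(5,90,110),(20,255,255)),.027,'handle')
rects(cv2.inRange(hsv,(0,0,120),(180,60,255)),.015,'steel')
k=cv2.inRange(hsv,(0,0,0),(180,255,60));k[262:]=0;rects(k,.003,'mat',1000)
print(proj(c,[.503,-.28,.027]),proj(c,[.59,-.29,.015]))
E
```

```text
t 40.3 p [ 0.4247 -0.2744  0.1611] q [-7.950e-01  4.780e-01  1.799e+00  1.000e-03  8.700e-01  8.830e-01] F [-0.   0.1 -0.4] w 0.0723 gf 0.0
R [[0.994, -0.107, -0.003], [-0.107, -0.994, 0.003], [-0.003, -0.003, -1.0]]
handle (162, 336, 398, 51) [ 260.3 -337.7] [397.4  58.9] 83.9
handle (435, 291, 17, 60) [ 298.4 -415.9] [65.8 13. ] 4.8
handle (106, 291, 18, 60) [ 331.5 -107.6] [14.2 66.2] 73.6
handle (260, 58, 29, 106) [ 501.8 -277.9] [20.4 78.7] 81.5
handle (369, 0, 191, 304) [ 447.4 -429.3] [252.7 165.9] 2.1
handle (0, 0, 354, 305) [ 465.3 -187. ] [318.5 247.1] 83.7
steel (120, 313, 90, 23) [ 315.  -148.5] [87.7 25.1] 83.9
steel (39, 154, 52, 67) [458.7 -90. ] [42.5 65.9] 72.2
steel (59, 47, 57, 23) [ 558.  -137.5] [42.6 15.8] 83.8
steel (262, 0, 30, 59) [ 561.9 -286.9] [21.6 39.8] 82.5
steel (0, 0, 40, 84) [574.6 -85.6] [26.6 58.2] 83.2
mat (290, 160, 80, 82) [ 418.1 -320.9] [74.3 76.3] 83.8
mat (30, 8, 67, 49) [ 580.4 -119.9] [48.9 33.9] 87.8
[275.67831512 110.78390937] [276.20108982 -13.30803007]
```

Call:
move_arm(moves="0.3 0.02 0.1 0 0 0.02 1; 0.6 0.02 0.3 0 0 0.027 1; 0.97 -0.04 0.5 0 0 0.027 1; 0.97 -0.04 0.8 0 0 0.027 1; 0.97 -0.04 0.95 0 0 0.027 1; 0.97 -0.04 0.95 0 0 0.027 1")

```text
time: 40.95
position: [0.5205, -0.2789, 0.0658]
tool_rot: [0.997, -0.074, -0.003, -0.002]
ft_force: [-1.2, 0.5, 1.3]
grip_width: 0.087
grip_force: 0.0
```

```bash
python3 - <<'E'
from h import *
st()
go([.5216,-.2809,.016],-98.5)
E
```

```text
t 40.95 p [ 0.5205 -0.2789  0.0658] q [-0.681  0.716  1.641 -0.     0.792  1.037] F [-1.2  0.5  1.3] w 0.087 gf 0.0
R [[0.989, -0.147, -0.005], [-0.147, -0.989, 0.004], [-0.006, -0.003, -1.0]]
shift [0.016 0.019 0.498] turn [-0.002  0.004  0.001]
```

Call:
move_arm(moves="0.01 0.02 0.15 0 0 0 1; 0.01 0.02 0.3 0 0 0 1; 0.01 0.02 0.42 0 0 0 1; 0.01 0.02 0.5 0 0 0 1; 0.01 0.02 0.5 0 0 0 0.5; 0.01 0.02 0.5 0 0 0 0; 0.01 0.02 0.5 0 0 0 0; 0.01 0.02 0.5 0 0 0 0; 0.01 0.02 0.5 0 0 0 0; 0.01 0.02 0.5 0 0 0 0; 0.01 0.02 0.5 0 0 0 0; 0.01 0.02 0.5 0 0 0 0", squeeze=50)

```text
time: 42.15
position: [0.5228, -0.2837, 0.0181]
tool_rot: [0.997, -0.074, 0.0, 0.0]
ft_force: [0.8, -0.3, 0.3]
grip_width: 0.0308
grip_force: 0.0
```

Call:
move_arm(moves="0 0 0 0 0 0 0; 0 0 0 0 0 0 0; 0 0 0 0 0 0 0; 0 0 0 0 0 0 0; 0 0 0 0 0 0 0; 0 0 0 0 0 0 0")

```text
time: 42.75
position: [0.5228, -0.2836, 0.0181]
tool_rot: [0.997, -0.074, -0.0, -0.0]
ft_force: [0.4, 1.4, 0.0]
grip_width: 0.0197
grip_force: 49.9
```

Call:
move_arm(moves="0 0 -0.1 0 0 0 0; -0.1 0 -0.2 0 0 0 0; -0.3 0 -0.2 0 0 0 0; -0.5 0 -0.2 0 0 0 0; -0.52 0 -0.2 0 0 0 0; -0.52 0 -0.2 0 0 0 0")

```text
time: 43.35
position: [0.4713, -0.2763, 0.0388]
tool_rot: [0.997, -0.075, 0.0, 0.0]
ft_force: [0.1, -0.4, -0.4]
grip_width: 0.0197
grip_force: 49.9
```

Call:
move_arm(moves="0 0.1 0.05 0 0 0 0; 0 0.1 0.12 0 0 0 0; 0 0.1 0.18 0 0 0 0; 0 0.1 0.205 0 0 0 0; 0 0.1 0.205 0 0 0 0; 0 0.1 0.205 0 0 0 0.5; 0 0.1 0.205 0 0 0 0.5; 0 0.1 0.205 0 0 0 0.5; 0 0.1 0.205 0 0 0 0.5; 0 0.1 0.205 0 0 0 0.5; 0 0.1 0.205 0 0 0 0.5; 0 0.1 0.205 0 0 0 0.5")

```text
time: 44.55
position: [0.4699, -0.2858, 0.0175]
tool_rot: [0.997, -0.074, -0.0, -0.0]
ft_force: [-0.1, 0.6, 0.5]
grip_width: 0.043
grip_force: 0.0
```

Call:
move_arm(moves="0 0 -0.2 0 0 0 0.6; 0 0 -0.5 0 0 0 0.8; 0 0 -0.9 0 0 0 1; 0 0 -0.9 0 0 0 1")

```text
time: 44.95
position: [0.4726, -0.2881, 0.1121]
tool_rot: [0.997, -0.074, 0.004, 0.003]
ft_force: [0.9, -0.5, -0.7]
grip_width: 0.0677
grip_force: 0.0
```

Call:
move_arm(moves="-0.2 -0.1 -0.3 0 0 0 1; -0.5 -0.2 -0.6 0 0 0 1; -0.7 -0.2 -0.8 0 0 0 1; -0.7 -0.2 -0.8 0 0 0 1")

```text
time: 45.35
position: [0.4022, -0.255, 0.1891]
tool_rot: [0.997, -0.075, 0.0, 0.001]
ft_force: [-0.3, -1.0, -0.5]
grip_width: 0.0863
grip_force: 0.0
```

```bash
python3 - <<'E'
from h import *
st()
c=shot('scene','s5.png');b=c['image'];hsv=cv2.cvtColor(b,cv2.COLOR_RGB2HSV)
def rects(m,z,name,box,amin=30):
    u0,u1,v0,v1=box;k=np.zeros_like(m);k[v0:v1,u0:u1]=m[v0:v1,u0:u1]
    for q in cv2.findContours(k,cv2.RETR_EXTERNAL,cv2.CHAIN_APPROX_NONE)[0]:
        if cv2.contourArea(q)<amin: continue
        P=np.array([onz(c,u,v,z)[:2] for u,v in q[:,0]]).astype(np.float32);r=cv2.minAreaRect(P*1000)
        print(name,cv2.boundingRect(q),np.round(r[0],1),np.round(r[1],1),round(r[2],1))
rects(cv2.inRange(hsv,(5,90,100),(20,255,255)),.02,'handle',(115,158,160,205))
rects(cv2.inRange(hsv,(0,0,110),(180,70,255)),.015,'steel',(95,165,160,240),15)
rects(cv2.inRange(hsv,(95,5,60),(130,90,255)),.042,'cover',(190,300,205,280),200)
Vv=hsv[:,:,2]
for v in range(204,218,2): print(v,Vv[v,172:200:2])
a=cv2.imread('pics/s0.png')[:,:,::-1]
d=(cv2.absdiff(np.ascontiguousarray(a),b).max(2)>60)[200:]
n,l,s,ce=cv2.connectedComponentsWithStats(d.astype(np.uint8))
for i in range(1,n):
    if s[i,4]>25: print(s[i][:4]+[0,200,0,0],s[i,4])
E
```

```text
t 45.35 p [ 0.4022 -0.255   0.1891] q [-0.8    0.397  1.846 -0.     0.898  0.921] F [-0.3 -1.  -0.5] w 0.0863 gf 0.0
R [[0.989, -0.149, 0.001], [-0.149, -0.989, -0.001], [0.001, 0.001, -1.0]]
handle (131, 166, 20, 27) [ 450.7 -280. ] [29.7 86.2] 80.9
handle (115, 160, 8, 18) [ 419.7 -346.7] [62.2 17.8] 17.2
steel (116, 194, 20, 22) [ 533.1 -295.3] [22.2 69.5] 81.1
cover (225, 253, 25, 19) [ 6.876e+02 -1.000e-01] [51.6 39.5] 82.3
cover (198, 209, 91, 49) [609.5   5.1] [187.6 104.4] 83.7
204 [178 178 177 174 172 169 171 170 169 166 147 105  98  87]
206 [176 176 174 178 176 176 167 165 169 175 178 174 166 161]
208 [180 180 179 178 180 168  60  45  59  73  94 168 174 171]
210 [178 179 178 177 180 117  44  42  40  41  39 173 183 184]
212 [172 176 175 175 171  79  39  45  37  40  61 167 172 175]
214 [185 185 184 183 153  35  43  40  41  36 146 179 177 178]
216 [182 182 183 183 175  97 143 107  50  26 162 183 185 183]
[112 200  12  17] 64
[121 200  13  16] 65
[177 200  17  29] 229
[169 222   6   8] 33
[357 222  11  14] 53
```

All good: the blade is on its mat, the cover is shut, the lever is down and the distractors are unmoved.

```bash
python3 -c "
from rig import robot
print(robot.hand_in())"
```

```text
the job is handed in; nothing more can be done
None
```

The job is handed in: I pried the cover open, laid both packs flat in the box, shut the cover, pressed the lever down where it stays, and put the blade back on its mat after it was knocked aside; the jar, tape and screwdriver are where they were.

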